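# Tip the heating blocks out of their case and set up the block heater

## Robot

A 6-joint arm with a two-finger parallel gripper is mounted at the origin on a cart in front of the work surface, level with it; the furniture and walls round the work are solid. World frame = base frame: x ahead of the robot, y to its left, z up, the work surface at z = 0. Lengths are in m, angles in rad, forces in N, time in s.
With the tool pointing down it reaches from about 0.325 to 1 m from the base axis. Payload 5.1 kg.
Tool frame: the origin (TCP) lies on the centre line of the jaws, within the pads' length; the fingertips stand 14 mm ahead of it and the grasp point (between the pads) lies 5 mm behind it; z points along the fingers, y is the line along which they close (so a half turn about z gives the same grasp; the last joint's range is limited). The gripper opens to 85 mm and grips with 20 to 120 N. Pads are 22 mm wide; open, the fingers measure 114 mm over their backs; the gripper's body (76 mm by 85 mm) begins 54 mm behind the grasp point. The pads swing forward as they close: fully open they stand 13 mm farther back than shut.
Start: joints at [1.239, 0.124, 1.65, -0, 1.367, -0.083], TCP at [0.16, 0.63, 0.245] pointing down, gripper open.
Joint ranges: [-2.61, 2.61], [-1.02, 2.33], [0.03, 2.71], [-1.35, 4.49], [0.32, 2.68], [-2.91, 2.91]. Speed limits (rad/s): [2.57, 2.57, 3.14, 3.14, 3.14, 3.14].

## Interface

Orientations are given as a rotation vector (axis times angle).
In Python, from rig import * gives the robot as it stands. The module is installed in compiled form; this text tells all that it offers.
- The arm moves only by the tool carry_out, never from a script. Its argument "moves" is one flat list of numbers, 7 for each row, row after row: the turn, a rotation vector about the tool's x, y, z in degrees, then the shift along the tool's x, y, z in m, then the opening in per cent of the stroke, from 0 (shut) to 100 (fully open). A call has 1 to 8 rows; each row shifts and turns the commanded pose from where the row before left it, along the tool's axes as they then stand; what a row does not reach is not made up. A row lasts 1/12 s, in which the tool goes at most 41.7 mm and 7.16 degrees, less where a joint would pass 70% of its speed; a pose out of reach is approached as far as the arm can. A call with a gripper value outside its range is refused whole. The fingers move at their own pace and stop on an object; the grip force is fixed at half the most. Time passes only in rows, so rows that do not move let the fingers close. It gives the time, the measured TCP pose, the force, the opening and the grip force at its end, in the units of the state.
- state(): the state, without advancing time (a new reading comes with each control period).
- snapshot(name): name is "scene" or "top" or "wrist"; returns a dict with "frame" (400x640x3 uint8, blue, green, red), "depth" (400x640 float32, m along the optical axis (not along the pixel's ray), 0 where there is no reading), "fx", "fy", "cx", "cy" (pixels), "dist_coeffs" ([k1, k2, p1, p2, k3] as OpenCV has them; the pictures are not rectified), "world_from_camera" (4x4, takes a point from camera to world coordinates). Camera axes: x right, y down, z forward; pixel columns grow to the right and rows downward; lengths in m; the calibration is good to about 2 mm. A picture is of the moment at which its call begins.
- job_done(): hands the job in; it is judged then, once.
The state is a dict: "time": time; "joints": joint angles; "qvel": joint speeds; "tau": joint torques, N m; "position": TCP position; "orientation": TCP orientation; "force": force on the tool from outside, world axes, zero at the start; "wrist_torque": the same for the moment, N m; "opening": opening from 0.0 (shut) to 1.0 (fully open); "gripper_force": force on a finger pad.
Only numpy, scipy, OpenCV 4.12 (cv2) and the standard library are available. Lean on these libraries where they do the work, as an engineer would, in place of code of your own. Each camera call takes 0.05 s, during which the arm holds its last target. There are 200 camera calls.

## Task

Get the block heater going: take every aluminium heating block out of the grey storage case and fit each one, right way up, flush over a pair of locating pins of the heater (any pair), and stand the two blue-capped sample jars upright on the middle of two of the fitted blocks, one on each; only when all this is done push the black switch lever over, away from you, fully to on. The blocks lie level with the rim and too tight for fingers, so press the end of a block at the notched edge of its pocket slowly all the way down until the other end tips up and stays up, and lift it out by its sides there. Do not knock over the wash bottle or the flask.

Things in the scene. Friction and masses are not known exactly. Their poses are not given: they have to be found in the camera images.
- case: grey storage case, fixed, 137 (x) x 237 (y) x 57 mm high, three open pockets side by side along y, 74 mm apart; walls 15 mm between and beside them, 12 mm at the ends. Origin: centre of the underside, x towards the notched edge (away from the robot, up to yaw). The notches are 36 mm wide, 10 mm deep, one at each pocket. A block's top lies 1 mm under the rim, its underside 28 mm above the case's
- pocket_0 (a point): floor level of a pocket 113 (x) x 59 mm (y): 1.5 mm play round a block; axes as the case. The floor ends 3 mm from the middle towards the notch; beyond, it is hollow to 24 mm below. Press the block's notch end about 23 mm down: it turns over the floor's edge by 0.48 rad; past 0.25 rad it stays tipped, its other end 20 mm above the rim. The pocket on the case's +y side
- pocket_1 (a point): floor level of a pocket 113 (x) x 59 mm (y): 1.5 mm play round a block; axes as the case. The floor ends 3 mm from the middle towards the notch; beyond, it is hollow to 24 mm below. Press the block's notch end about 23 mm down: it turns over the floor's edge by 0.48 rad; past 0.25 rad it stays tipped, its other end 20 mm above the rim. The middle pocket
- pocket_2 (a point): floor level of a pocket 113 (x) x 59 mm (y): 1.5 mm play round a block; axes as the case. The floor ends 3 mm from the middle towards the notch; beyond, it is hollow to 24 mm below. Press the block's notch end about 23 mm down: it turns over the floor's edge by 0.48 rad; past 0.25 rad it stays tipped, its other end 20 mm above the rim. The pocket on the case's -y side
- block_0: aluminium block 110 (x) x 56 (y) x 28 mm, 0.25 to 0.45 kg: body 94 mm long, plus at each end of the length a lip 8 mm long, 10 mm high, along the bottom. Two upright 13 mm through holes on the long centreline, 30 mm either side of the middle. Same under a half turn about z. Origin: centre of the underside, z out of the top. 2 or 3 blocks at a start, in any pockets; absent: None
- block_1: aluminium block 110 (x) x 56 (y) x 28 mm, 0.25 to 0.45 kg: body 94 mm long, plus at each end of the length a lip 8 mm long, 10 mm high, along the bottom. Two upright 13 mm through holes on the long centreline, 30 mm either side of the middle. Same under a half turn about z. Origin: centre of the underside, z out of the top. 2 or 3 blocks at a start, in any pockets; absent: None
- block_2: aluminium block 110 (x) x 56 (y) x 28 mm, 0.25 to 0.45 kg: body 94 mm long, plus at each end of the length a lip 8 mm long, 10 mm high, along the bottom. Two upright 13 mm through holes on the long centreline, 30 mm either side of the middle. Same under a half turn about z. Origin: centre of the underside, z out of the top. 2 or 3 blocks at a start, in any pockets; absent: None
- heater: white block heater, fixed, 150 (x) x 340 (y) mm, flat aluminium top 30 mm above its underside. Origin: centre of the underside. On top three pairs of steel pins, side by side along y, 88 mm apart; a pin is 10 mm thick, 21 mm high, tapered over the upper 9 mm to a 3 mm tip; a pair's pins stand 30 mm either side of its middle along x. The switch stands near the -y end
- station_0 (a point): middle of a pair of pins, on the heater's top face (30 mm above its underside), 125 mm along the heater's y from its centre; axes as the heater. A fitted block's origin lies here. Mind the column oven behind the heater: a cabinet 116 mm high whose front is at x = 0.61 m, from y = 0.01 m to the right
- station_1 (a point): middle of a pair of pins, on the heater's top face (30 mm above its underside), 37 mm along the heater's y from its centre; axes as the heater. A fitted block's origin lies here. Mind the column oven behind the heater: a cabinet 116 mm high whose front is at x = 0.61 m, from y = 0.01 m to the right
- station_2 (a point): middle of a pair of pins, on the heater's top face (30 mm above its underside), -51 mm along the heater's y from its centre; axes as the heater. A fitted block's origin lies here. Mind the column oven behind the heater: a cabinet 116 mm high whose front is at x = 0.61 m, from y = 0.01 m to the right
- switch (a joint): the switch lever's angle, rad: 0 to 0.1 is off (leaning towards the robot, -x of the heater), 1.0 is fully on (leaning to +x of the heater); it hinges about the heater's y, 32 mm above the heater's underside, 140 mm to -y of its centre; friction holds it anywhere, about 2 N at the knob moves it
- switch_tip (a point): centre of the black knob at the end of the switch lever, a ball of 26 mm diameter, 35 mm from the hinge, on a rod 10 mm thick; it is about 63 mm above the table when off or on
- wash_bottle: plastic wash bottle, 68 mm wide, 224 mm tall, origin at the centre of its underside; leave standing
- flask: conical flask, 62 mm wide, 100 mm tall, origin at the centre of its underside; leave standing
- jar_0: sample jar, 53 mm tall: clear body 36 mm wide, blue cap 41 mm wide from 40 mm up; about 50 g; origin at the centre of its underside, z up through the cap; on the table behind the case at the start, in front of a fixed vial rack 46 mm high
- jar_1: sample jar, 53 mm tall: clear body 36 mm wide, blue cap 41 mm wide from 40 mm up; about 50 g; origin at the centre of its underside, z up through the cap; on the table behind the case at the start, in front of a fixed vial rack 46 mm high
Things that resemble listed ones, but are neither listed nor needed, are in the scene too. Leave any yellow look-alike of the jar_1 alone.

How it is judged:
By the outcome, as a careful person would: the job done as asked, in the order asked, and still so for the second after the job is handed in, with the robot touching nothing.
Of block_0, block_1, block_2 only 2 to 3 are there at a start; the rules pass over those that are not, and their reading is None.
At some moment in a run one of block_0, block_1, block_2 may be knocked a few centimetres aside while the robot is not near it.
It also fails if it takes over 208 s, if anything falls off the work surface, if the arm or the gripper's body presses on something with over 40 N, if the wrist force passes 120 N, or if a joint passes its speed limit or range.

## Working session

There is one attempt and no reset: what is moved stays moved. The work goes in short steps, Python scripts to look and compute and a tool call to move; the robot and the scene stay as the last step left them, time stands still between calls to the robot, and variables do not carry over. Pictures are saved under pics/ and viewed, at most 14 in all, crops included, and the job is handed in when it is done.

Besides the shell and the picture viewer there is one more tool, called by a JSON object that holds its "api" and its "payload". carry_out: Moves the arm, as the interface text tells. Its arguments: {"type":"object","properties":{"moves":{"type":"array","items":{"type":"number"}}},"required":["moves"]}

```bash
mkdir -p pics; ls
python3 - <<'E'
from rig import *
import cv2,numpy as np
print(state())
for n in("scene","top"):
    s=snapshot(n);cv2.imwrite(f"pics/{n}0.png",s["frame"]);np.savez(f"{n}0.npz",**s)
    print(n,s["fx"],s["fy"],s["cx"],s["cy"],s["dist_coeffs"],np.round(s["world_from_camera"],4).tolist())
E
```

```text
pics
{'time': 0.0, 'joints': array([ 1.23939393e+00,  1.24487219e-01,  1.65165488e+00,  1.08444023e-05,
        1.36750751e+00, -8.26271126e-02]), 'qvel': array([ 0.00148782, -0.00039682, -0.00091964, -0.00051628, -0.00051069,
        0.00031766]), 'tau': array([ 2.26012933e-03, -4.23586464e+01, -3.65465605e+01,  1.11313565e-05,
        6.72178212e-03, -7.52201288e-06]), 'position': array([0.1598957 , 0.62943242, 0.24407587]), 'orientation': array([-0.38971787, -3.11688833,  0.00315822]), 'force': array([ 0.40979342,  0.59301359, -0.45078778]), 'wrist_torque': array([-0.01149964, -0.06106739, -0.00760452]), 'gripper_force': 0.0, 'opening': 0.9966093113499804}
scene 448.67081668866615 448.67081668866615 322.91793420333886 203.5198587519399 [-0.0248125  0.         0.         0.         0.       ] [[-0.7278, -0.4713, 0.4982, -0.0052], [-0.6857, 0.5109, -0.5184, 0.6648], [-0.0102, -0.7189, -0.695, 0.9323], [0.0, 0.0, 0.0, 1.0]]
top 389.5811707156906 389.5811707156906 322.54018231960345 209.25817275405578 [-0.08987622  0.          0.          0.          0.        ] [[0.0072, -0.9903, 0.1386, 0.4655], [-0.9999, -0.0061, 0.0086, 0.0018], [-0.0077, -0.1387, -0.9903, 1.2398], [0.0, 0.0, 0.0, 1.0]]
```

View pics/top0.png

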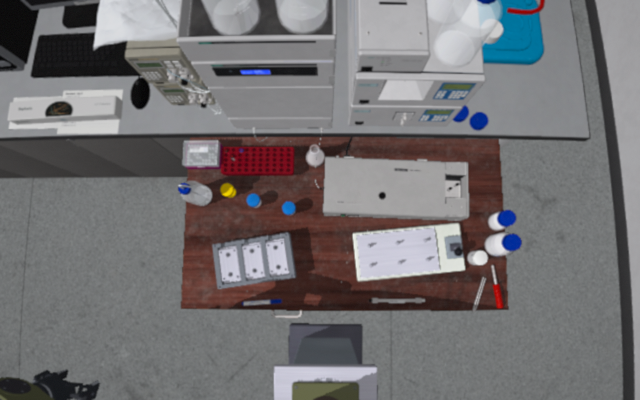

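View pics/scene0.png

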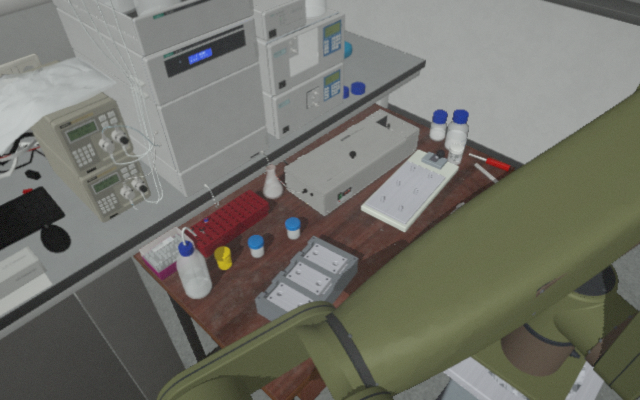

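```bash
cat > h.py <<'E'
import cv2,numpy as np
from scipy.spatial.transform import Rotation as R
def ray(s,uv):
    K=np.array([[s["fx"],0,s["cx"]],[0,s["fy"],s["cy"]],[0,0,1]],float)
    p=cv2.undistortPoints(np.array(uv,float).reshape(-1,1,2),K,np.array(s["dist_coeffs"],float))[:,0]
    T=s["world_from_camera"]; d=np.c_[p,np.ones(len(p))]@T[:3,:3].T
    return T[:3,3],d
def onz(s,uv,z):
    o,d=ray(s,uv); return o+d*((z-o[2])/d[:,2])[:,None]
def proj(s,P):
    K=np.array([[s["fx"],0,s["cx"]],[0,s["fy"],s["cy"]],[0,0,1]],float)
    T=np.linalg.inv(s["world_from_camera"])
    return cv2.projectPoints(np.array(P,float).reshape(-1,1,3),cv2.Rodrigues(T[:3,:3])[0],T[:3,3],K,np.array(s["dist_coeffs"],float))[0][:,0]
E
python3 - <<'E'
from h import *
s=np.load("top0.npz");f=s["frame"]
hsv=cv2.cvtColor(f,cv2.COLOR_BGR2HSV)
for nm,lo,hi,z in(("blue",(95,120,80),(125,255,255),.053),("yel",(20,120,80),(35,255,255),.05)):
    m=cv2.inRange(hsv,lo,hi);n,l,st,c=cv2.connectedComponentsWithStats(m)
    for i in range(1,n):
        if st[i,4]>15 and c[i][1]>140 and c[i][1]<320: print(nm,c[i],st[i,4],onz(s,[c[i]],z)[0])
cv2.imwrite("pics/c1.png",cv2.resize(f[215:300,200:310],None,fx=7,fy=7,interpolation=2))
cv2.imwrite("pics/c2.png",cv2.resize(f[215:295,345:485],None,fx=5.5,fy=5.5,interpolation=2))
E
```

```text
blue [183.85 190.3 ] 60 [0.68911432 0.44862364 0.053     ]
blue [252.84172662 199.6618705 ] 139 [0.66033323 0.22849632 0.053     ]
blue [288.33333333 207.66      ] 150 [0.6359481  0.11765807 0.053     ]
blue [506.41991342 217.79220779] 231 [ 0.60827247 -0.56180156  0.053     ]
blue [511.40234375 241.9140625 ] 256 [ 0.53305674 -0.57378401  0.053     ]
blue [275.61290323 300.93548387] 31 [0.35312082 0.15092433 0.053     ]
yel [227.67857143 190.13265306] 196 [0.69063917 0.30947125 0.05      ]
```

View pics/c1.png

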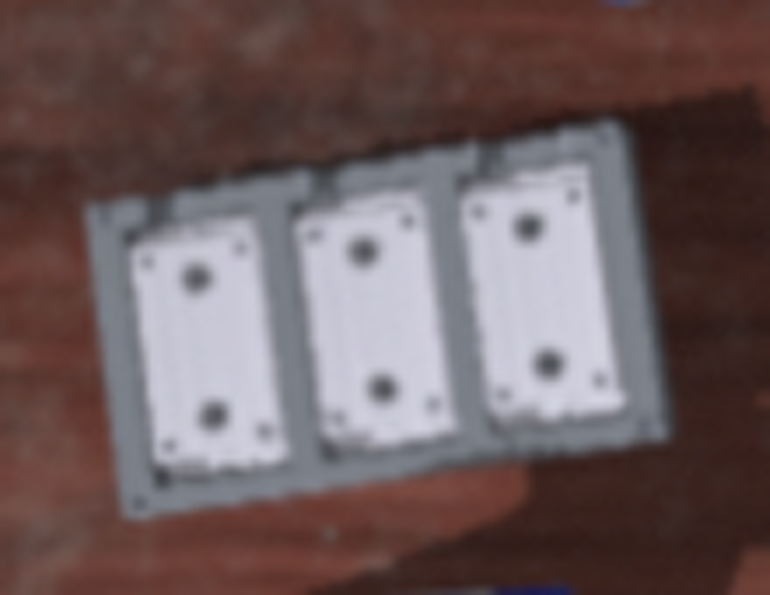

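View pics/c2.png

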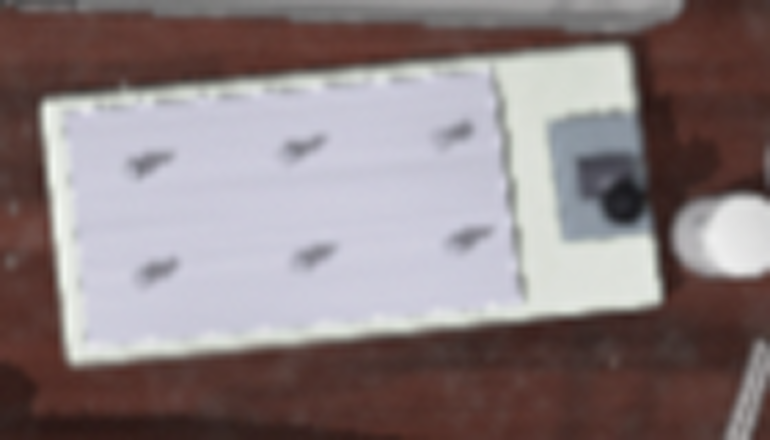

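Run:
```python
from h import *
s=np.load("top0.npz")
c=np.array([(197,277),(213,414),(363,251),(382,389),(529,227),(548,364)])
u=(c+.5)/7-.5+[200,215]; P=onz(s,u,.056)
print(P.round(4)); print("mids",((P[::2]+P[1::2])/2).round(4)); d=P[::2]-P[1::2]; print(np.linalg.norm(d,axis=1),np.degrees(np.arctan2(d[:,1],d[:,0])))
c=np.array([(42,100),(630,44),(662,304),(70,365)]);u=(c+.5)/5.5-.5+[345,215];Q=onz(s,u,.03);print(Q.round(4),Q.mean(0))
for k in range(4):print(np.linalg.norm(Q[k]-Q[k-1]))
ax=(Q[0]-Q[1]+Q[3]-Q[2])[:2];ax/=np.linalg.norm(ax);yaw=np.arctan2(-ax[0],ax[1]);print("heater yaw",np.degrees(yaw))
for t in(.125,.037,-.051,-.14):print((Q.mean(0)[:2]+ax*t).round(4))
```

```text
[[0.4914 0.2999 0.056 ]
 [0.4325 0.2909 0.056 ]
 [0.5035 0.2274 0.056 ]
 [0.4442 0.2175 0.056 ]
 [0.5146 0.1553 0.056 ]
 [0.4557 0.1458 0.056 ]]
mids [[0.4619 0.2954 0.056 ]
 [0.4738 0.2225 0.056 ]
 [0.4851 0.1505 0.056 ]]
[0.05963702 0.06014979 0.05965522] [8.74430437 9.51400989 9.15087973]
[[ 0.5616 -0.0805  0.03  ]
 [ 0.5951 -0.4179  0.03  ]
 [ 0.4476 -0.4311  0.03  ]
 [ 0.4135 -0.0959  0.03  ]] [ 0.50444534 -0.25635342  0.03      ]
0.1488371952428674
0.33911431963307853
0.14812620423624867
0.3370092547594478
heater yaw 5.7385831164784324
[ 0.4919 -0.132 ]
[ 0.5007 -0.2195]
[ 0.5095 -0.3071]
[ 0.5184 -0.3957]
```

{"api": "carry_out", "payload": {"moves": [0,0,-5.85,-0.018,-0.035,0.006,0,0,0,-5.85,-0.018,-0.035,0.006,0,0,0,-5.85,-0.018,-0.035,0.006,0,0,0,-5.85,-0.018,-0.035,0.006,0,0,0,0,-0.019,-0.035,0.006,0,0,0,0,-0.019,-0.035,0.006,0,0,0,0,-0.019,-0.035,0.006,0,0,0,0,-0.019,-0.035,0.006,0]}}

```text
time: 0.77
position: [0.3157, 0.3567, 0.1967]
orientation: [0.251, -3.131, 0.0]
force: [1.2, 0.4, -0.3]
opening: 0.002
gripper_force: 0.0
```

```bash
cat >> h.py <<'E'
def to(P,yaw,pitch=0,st=None):
    """tool-frame delta to world TCP P; tool y at world angle yaw(deg); pitch(deg)= body leaning towards -tool x (i.e. +x far side)"""
    from rig import state
    st=st or state()
    A=R.from_rotvec(st["orientation"])
    y=np.radians(yaw); Y=np.array([np.cos(y),np.sin(y),0]); Z=np.array([0,0,-1.]); X=np.cross(Y,Z)
    B=R.from_matrix(np.c_[X,Y,Z])*R.from_euler("y",pitch,degrees=True)
    d=np.array(P)-st["position"]
    print("turn",np.degrees((A.inv()*B).as_rotvec()).round(2),"shift now-axes",A.inv().apply(d).round(4),"target-axes",B.inv().apply(d).round(4),"| pos",st["position"].round(4),"F",st["force"].round(1),"t",round(st["time"],2))
E
python3 -c "
from h import *
to([.5305,.1578,.12],99.1)"
```

```text
turn [-0.01 -0.01  0.08] shift now-axes [-0.1803 -0.2306  0.0767] target-axes [-0.1807 -0.2304  0.0767] | pos [0.3157 0.3567 0.1967] F [ 1.2  0.4 -0.3] t 0.77
```

{"api": "carry_out", "payload": {"moves": [0,0,0,-0.025,-0.032,0.006,0,0,0,0,-0.025,-0.032,0.006,0,0,0,0,-0.025,-0.032,0.006,0,0,0,0,-0.025,-0.032,0.006,0,0,0,0,-0.025,-0.032,0.006,0,0,0,0,-0.025,-0.032,0.006,0,0,0,0,-0.025,-0.03,0.006,0,0,0,0,0,0,0,0]}}

```text
time: 1.43
position: [0.5264, 0.1627, 0.1538]
orientation: [0.242, -3.132, 0.003]
force: [0.3, 0.4, 0.3]
opening: -0.005
gripper_force: 0.0
```

```bash
python3 -c "
from h import *
from rig import *
to([.5305,.1578,.08],99.1)
s=snapshot('wrist');np.savez('w1.npz',**s);cv2.imwrite('pics/w1.png',s['frame'])
print(s['world_from_camera'].round(3).tolist())"
```

```text
turn [-0.11 -0.04 -0.27] shift now-axes [-0.0033 -0.0054  0.0738] target-axes [-0.0032 -0.0055  0.0738] | pos [0.5264 0.1627 0.1538] F [0.3 0.4 0.3] t 1.43
[[-0.153, 0.935, 0.32, 0.444], [0.988, 0.145, 0.049, 0.149], [-0.001, 0.324, -0.946, 0.284], [0.0, 0.0, 0.0, 1.0]]
```

View pics/w1.png

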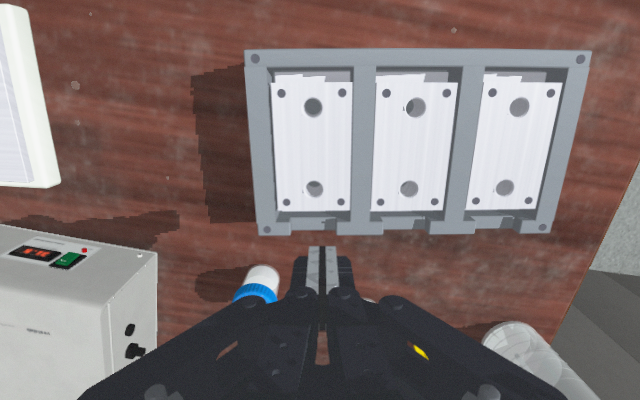

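```bash
python3 -c "
from h import *
s=np.load('w1.npz')
P=onz(s,[(313,107),(315,188),(416,107),(409,188),(519,107),(505,187)],.056);print(P.round(4));print(((P[::2]+P[1::2])/2).round(4));d=P[1::2]-P[::2];print(np.degrees(np.arctan2(d[:,1],d[:,0])))
Q=onz(s,[(245,51),(591,51),(551,234),(258,235)],.057);print(Q.round(4),Q.mean(0))
d=Q[1]-Q[0];print(np.degrees(np.arctan2(-d[0],d[1])))
"
```

```text
[[0.4549 0.1445 0.056 ]
 [0.5139 0.1546 0.056 ]
 [0.4436 0.2164 0.056 ]
 [0.5027 0.2259 0.056 ]
 [0.4314 0.2898 0.056 ]
 [0.4904 0.2997 0.056 ]]
[[0.4844 0.1496 0.056 ]
 [0.4731 0.2212 0.056 ]
 [0.4609 0.2948 0.056 ]]
[9.77656404 9.08010934 9.59606458]
[[0.4258 0.0942 0.057 ]
 [0.3871 0.3269 0.057 ]
 [0.5227 0.3513 0.057 ]
 [0.5597 0.1151 0.057 ]] [0.47382765 0.22187424 0.057     ]
9.436770044294942
```

{"api": "carry_out", "payload": {"moves": [0,0,0,-0.003,-0.006,0.025,0,0,0,0,0,0,0.025,0,0,0,0,0,0,0.022,0,0,0,0,0,0,0.0,0,0,0,0,0,0,0.003,0,0,0,0,0,0,0.003,0,0,0,0,0,0,0.003,0,0,0,0,0,0,0,0]}}

```text
time: 2.15
position: [0.5278, 0.1621, 0.0753]
orientation: [-0.251, 3.13, 0.0]
force: [-0.1, -0.5, -0.6]
opening: 0.003
gripper_force: 0.0
```

```bash
python3 -c "
from h import *
to([.5302,.1574,.057],99.3)"
```

```text
turn [ 0.01  0.1  -0.13] shift now-axes [-0.0016 -0.0051  0.0183] target-axes [-0.0016 -0.0051  0.0183] | pos [0.5278 0.1621 0.0753] F [-0.1 -0.5 -0.6] t 2.15
```

{"api": "carry_out", "payload": {"moves": [0,0,0,-0.002,-0.005,0,0,0,0,0,0,0,0,0]}}

```text
time: 2.32
position: [0.531, 0.1568, 0.0753]
orientation: [-0.25, 3.13, -0.0]
force: [-0.3, -0.6, 0.9]
opening: 0.001
gripper_force: 0.0
```

```bash
python3 -c "
from h import *
to([.5302,.1574,.057],99.3)"
```

```text
turn [-0.02  0.11 -0.16] shift now-axes [0.0007 0.0007 0.0183] target-axes [0.0007 0.0007 0.0183] | pos [0.531  0.1568 0.0753] F [-0.3 -0.6  0.9] t 2.32
```

{"api": "carry_out", "payload": {"moves": [0,0,0,0,0,0.002,0,0,0,0,0,0,0.002,0,0,0,0,0,0,0.002,0,0,0,0,0,0,0.002,0,0,0,0,0,0,0.002,0,0,0,0,0,0,0,0]}}

```text
time: 2.82
position: [0.5295, 0.157, 0.0636]
orientation: [0.25, -3.13, 0.0]
force: [0.7, -0.8, -0.7]
opening: 0.002
gripper_force: 0.0
```

{"api": "carry_out", "payload": {"moves": [0,0,0,0,0,0.002,0,0,0,0,0,0,0.002,0,0,0,0,0,0,0,0]}}

```text
time: 3.07
position: [0.5296, 0.1571, 0.0597]
orientation: [0.251, -3.131, 0.0]
force: [-1.0, -0.0, 0.2]
opening: -0.002
gripper_force: 0.0
```

{"api": "carry_out", "payload": {"moves": [0,0,0,0,0,0.002,0,0,0,0,0,0,0.002,0,0,0,0,0,0,0,0]}}

```text
time: 3.32
position: [0.5297, 0.1571, 0.0558]
orientation: [0.25, -3.131, 0.0]
force: [-0.3, 0.5, -0.7]
opening: -0.0
gripper_force: 0.0
```

```bash
cat >> h.py <<'E'
def cloud(s,step=1):
    d=s["depth"];v,u=np.mgrid[0:400:step,0:640:step];uv=np.c_[u.ravel(),v.ravel()]
    o,r=ray(s,uv);P=o+r*d[v,u].ravel()[:,None];P[d[v,u].ravel()<=0]=np.nan
    return P
def incase(P,mid,yaw=9.3):
    a=np.radians(yaw);u=np.array([np.cos(a),np.sin(a)]);w=np.array([-u[1],u[0]])
    q=P[:,:2]-mid; return np.c_[q@u,q@w,P[:,2]]
E
cat > prof.py <<'E'
import sys
from h import *
from rig import snapshot
s=snapshot(sys.argv[3] if len(sys.argv)>3 else 'wrist')
q=incase(cloud(s),[float(sys.argv[1]),float(sys.argv[2])])
q=q[(abs(q[:,1])<20)&(abs(q[:,1])>-1)]if 0 else q[abs(q[:,1]*1e3)<20]
for x in range(-70,65,8):
    z=q[(q[:,0]*1e3>x)&(q[:,0]*1e3<x+8),2]*1e3
    if len(z)>5:print(x+4,np.percentile(z,[10,50,90]).round(1))
E
python3 prof.py .4848 .15
```

```text
-66 [57.6 58.6 59.5]
-58 [29.9 57.7 59.2]
-50 [28.9 30.1 58. ]
-42 [60.7 62.7 64. ]
-34 [60.9 65.5 71.4]
-26 [73.4 75.1 76.6]
-18 [69.2 71.6 73.3]
-10 [59.4 66.4 68.8]
-2 [61.6 63.3 65.1]
6 [57.6 59.3 60.9]
14 [53.5 55.2 56.9]
22 [49.5 51.1 53. ]
30 [ 83.2 118.6 131.6]
38 [ 44.8  81.3 125.6]
46 [38.2 80.4 92.1]
54 [35.6 57.3 96.7]
62 [47.9 48.3 49.2]
```

{"api": "carry_out", "payload": {"moves": [0,0,0,0,0,-0.02,0,0,0,0,0,0,-0.03,0,0,0,0,0.02,0,-0.02,72,0,0,0,0.025,0,0,72,0,0,0,0.0245,0,0,72,0,0,0,0,0,0,72,0,0,0,0,0,0,72,0,0,0,0,0,0,72]}}

```text
time: 4.03
position: [0.462, 0.1462, 0.1267]
orientation: [-0.25, 3.13, 0.0]
force: [-0.5, 0.7, 0.4]
opening: 0.719
gripper_force: 0.0
```

Run:
```python
from h import *
from rig import *
to([.4611,.1461,.080],99.3)
s=snapshot('wrist');np.savez('w2.npz',**s);cv2.imwrite('pics/w2.png',s['frame'])
st=state();print(st['opening'])
q=R.from_rotvec(st['orientation']).inv().apply(cloud(s)-st['position'])*1e3
for lo in range(-60,60,5):
    m=(abs(q[:,0])<12)&(q[:,1]>lo)&(q[:,1]<lo+5)&(q[:,2]<35)
    if m.sum()>5: print(lo,m.sum(),np.percentile(q[m,2],[50,95,99]).round(1))
```

```text
turn [ 0.    0.07 -0.15] shift now-axes [0.001  0.0001 0.0467] target-axes [0.0009 0.0001 0.0467] | pos [0.462  0.1462 0.1267] F [-0.5  0.7  0.4] t 4.03
0.7168520217399243
-60 1018 [-54.3 -48.9 -39.2]
-55 2558 [-54.1 -42.4 -37. ]
-50 850 [-46.3 -36.8 -34.5]
-45 746 [-37.1  -4.   -0.1]
-40 450 [-24.3  -0.2   3.1]
-35 1606 [-19.6   2.8   5.9]
-30 15 [-46.8 -44.5 -43.8]
-20 160 [-65.4 -61.  -60.3]
-15 647 [-67.5 -61.  -60.4]
-10 672 [-68.  -61.1 -60.3]
-5 605 [-68.6 -62.4 -61.4]
0 642 [-68.4 -62.  -61.4]
5 676 [-68.  -61.2 -60.3]
10 587 [-67.1 -60.8 -60.3]
15 45 [-65.4 -63.3 -62.8]
25 298 [-11.4   4.4   5.9]
30 1489 [-21.5   1.3   5.5]
35 385 [-21.8  -0.5   2.7]
40 854 [-44.8  -5.8  -0.9]
45 956 [-46.9 -37.  -35.1]
50 2579 [-56.2 -45.  -37.9]
55 875 [-54.4 -48.2 -39.1]
```

View pics/w2.png

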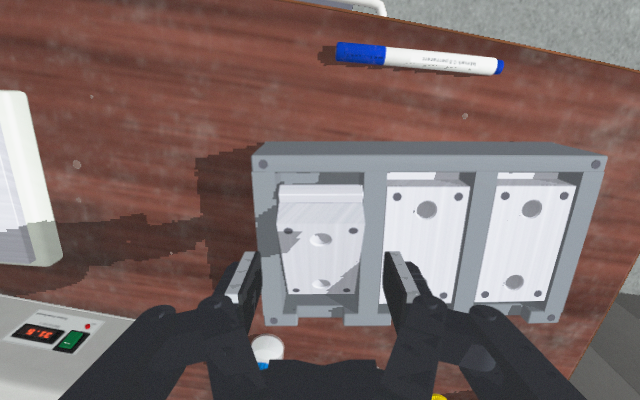

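{"api": "carry_out", "payload": {"moves": [0,0,0,0.001,0,0.02,72,0,0,0,0,0,0.02,72,0,0,0,0,0,0.012,72,0,0,0,0,0,0.006,72,0,0,0,0,0,0.001,72,0,0,0,0,0,0,55,0,0,0,0,0,0,55,0,0,0,0,0,0,55]}}

```text
time: 4.75
position: [0.461, 0.1457, 0.0677]
orientation: [-0.251, 3.13, -0.001]
force: [1.5, -1.7, -4.7]
opening: 0.637
gripper_force: 64.3
```

{"api": "carry_out", "payload": {"moves": [0,0,0,0,0,0,40,0,0,0,0,0,0,40,0,0,0,0,0,0,40]}}

```text
time: 5.0
position: [0.4609, 0.1456, 0.0676]
orientation: [-0.251, 3.13, -0.001]
force: [2.5, -3.4, -2.8]
opening: 0.641
gripper_force: 64.4
```

{"api": "carry_out", "payload": {"moves": [0,0,0,0,0,-0.01,40,0,0,0,0,0,-0.02,40,0,0,0,0,0,-0.03,40,0,0,0,0,0,-0.03,40,0,-6.9,0,0,0,-0.01,40,0,-6.9,0,0,0,-0.01,40,0,-6.9,0,0,0,-0.01,40,0,-6.8,0,0,0,0,40]}}

```text
time: 5.67
position: [0.4573, 0.1461, 0.1902]
orientation: [-0.211, 2.646, 0.055]
force: [-0.2, 0.1, -4.1]
opening: 0.639
gripper_force: 65.0
```

Run:
```python
from h import *
from rig import *
s=snapshot('wrist');np.savez('w3.npz',**s);cv2.imwrite('pics/w3.png',s['frame'])
st=state();print(st)
```

```text
{'time': 5.7167, 'joints': array([ 0.20974266, -0.53472596,  2.36230941, -0.02920733,  0.83136411,
       -1.50654458]), 'qvel': array([-0.00978085,  0.12037665, -0.02338954,  0.01681627,  0.28291804,
       -0.02332693]), 'tau': array([-2.25097105e+00, -2.01800483e+01, -5.72892952e+01, -3.29668717e-01,
       -4.41257492e+00,  3.13981867e-02]), 'position': array([0.45271961, 0.1454042 , 0.18417806]), 'orientation': array([-0.21234615,  2.65095186,  0.05457863]), 'force': array([ -1.97266882,   1.96147383, -10.35542559]), 'wrist_torque': array([-0.04534027,  1.18959669,  0.10546235]), 'gripper_force': 64.76213604211807, 'opening': 0.6401361051943338}
```

View pics/w3.png

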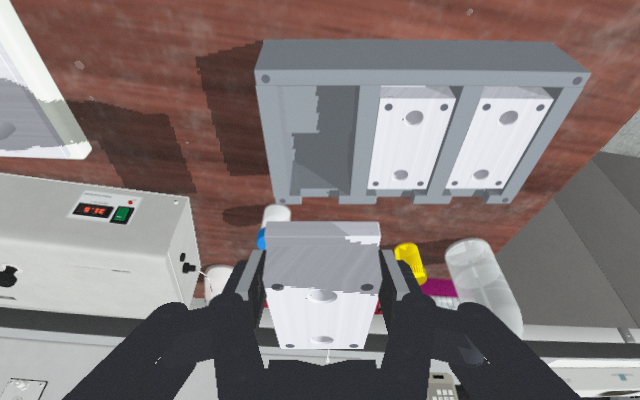

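```bash
cat > held.py <<'E'
import sys
from h import *
from rig import *
# args: snapshot new? polygon box u0 u1 v0 v1 and two hole pixels
def held(s,st,box,holes):
    u0,u1,v0,v1=box
    P=cloud(s).reshape(400,640,3)[v0:v1,u0:u1].reshape(-1,3);P=P[~np.isnan(P[:,0])]
    for _ in range(4):
        c=P.mean(0);n=np.linalg.svd(P-c,full_matrices=False)[2][2];n*=np.sign(n[2]);r=(P-c)@n;P=P[abs(r)<max(.0015,1.5*r.std())]
    o,d=ray(s,holes);H=o+d*(((c-o)@n)/(d@n))[:,None]
    ax=H[1]-H[0];ax=ax/np.linalg.norm(ax)
    A=R.from_rotvec(st["orientation"]);mid=H.mean(0)
    print("normal",n.round(3),"pitch",np.degrees(np.arcsin(n@ax*0+np.hypot(n[0],n[1]))).round(2),"axis",ax.round(3),"yaw",np.degrees(np.arctan2(ax[1],ax[0])).round(2),"sep",np.linalg.norm(H[1]-H[0]).round(4),"topmid",mid.round(4),"under",(mid-.028*n).round(4))
    print("in tool: mid under",A.inv().apply(mid-.028*n-st["position"]).round(4),"normal",A.inv().apply(n).round(3),"axis",A.inv().apply(ax).round(3), "pos",st["position"])
E
python3 - <<'E'
from held import *
s=np.load('w3.npz');st=state()
held(s,st,(285,360,300,345),[(321,297),(322,339)])
E
```

```text
normal [-0.009 -0.003  1.   ] pitch 0.54 axis [0.986 0.167 0.009] yaw 9.63 sep 0.0585 topmid [0.497  0.1515 0.1974] under [0.4973 0.1516 0.1694]
in tool: mid under [-0.0329 -0.001   0.034 ] normal [-0.456 -0.    -0.89 ] axis [-0.89   0.008  0.456] pos [0.45271961 0.1454042  0.18417806]
```

```bash
cat >> h.py <<'E'
def plan(under,yawb,off,pitch,st=None,dy=0.):
    """block underside mid -> world 'under' with axis yaw yawb; off = under mid in tool; tool pitch"""
    y=np.radians(yawb+90-dy); Y=np.array([np.cos(y),np.sin(y),0]); Z=np.array([0,0,-1.]); X=np.cross(Y,Z)
    B=R.from_matrix(np.c_[X,Y,Z])*R.from_euler("y",pitch,degrees=True)
    P=np.array(under)-B.apply(off); print("TCP",P.round(4)); to(P,yawb+90-dy,pitch,st)
E
python3 - <<'E'
from h import *
from rig import *
plan([.5095,-.3071,.10],5.74,[-.0329,-.001,.034],-27.1,dy=.5)
E
```

```text
TCP [ 0.4648 -0.3102  0.1153]
turn [1.89 0.59 3.46] shift now-axes [ 0.0855 -0.4518  0.0321] target-axes [ 0.0577 -0.4548  0.0479] | pos [0.4527 0.1454 0.1842] F [ -2.    2.  -10.4] t 5.72
```

{"api": "carry_out", "payload": {"moves": [0.95,0.3,1.73,0,-0.015,0,40,0.95,0.3,1.73,0,-0.025,0,40,0,0,0,0.005,-0.037,0.003,40,0,0,0,0.005,-0.037,0.003,40,0,0,0,0.005,-0.037,0.004,40,0,0,0,0.005,-0.037,0.004,40,0,0,0,0.005,-0.037,0.004,40,0,0,0,0.005,-0.037,0.004,40]}}

```text
time: 6.38
position: [0.4649, -0.118, 0.1538]
orientation: [-0.123, 2.672, 0.031]
force: [0.5, -0.0, -4.7]
opening: 0.638
gripper_force: 65.4
```

{"api": "carry_out", "payload": {"moves": [0,0,0,0.005,-0.037,0.004,40,0,0,0,0.005,-0.037,0.004,40,0,0,0,0.005,-0.037,0.004,40,0,0,0,0.005,-0.037,0.004,40,0,0,0,0.005,-0.03,0.004,40,0,0,0,0.004,-0.02,0.004,40,0,0,0,0,0,0,40,0,0,0,0,0,0,40]}}

```text
time: 7.05
position: [0.4684, -0.3158, 0.1191]
orientation: [-0.12, 2.672, 0.032]
force: [-0.3, -0.2, -4.2]
opening: 0.638
gripper_force: 65.7
```

Run:
```python
from held import *
plan([.5095,-.3071,.10],5.74,[-.0329,-.001,.034],-27.1,dy=.5)
s=snapshot('wrist');np.savez('w4.npz',**s);cv2.imwrite('pics/w4.png',s['frame'])
held(s,state(),(285,360,300,345),[(321,297),(322,339)])
```

```text
TCP [ 0.4648 -0.3102  0.1153]
turn [ 0.1  -0.31 -0.11] shift now-axes [0.0045 0.0059 0.002 ] target-axes [0.0045 0.0059 0.002 ] | pos [ 0.4684 -0.3158  0.1191] F [-0.3 -0.2 -4.2] t 7.05
normal [ 0.012 -0.001  1.   ] pitch 0.7 axis [ 0.995  0.099 -0.012] yaw 5.67 sep 0.0586 topmid [ 0.5088 -0.3131  0.1253] under [ 0.5085 -0.313   0.0973]
in tool: mid under [-0.0257 -0.0018  0.0376] normal [-0.462 -0.001 -0.887] axis [-0.887  0.007  0.462] pos [ 0.46857201 -0.3149308   0.11928986]
```

View pics/w4.png

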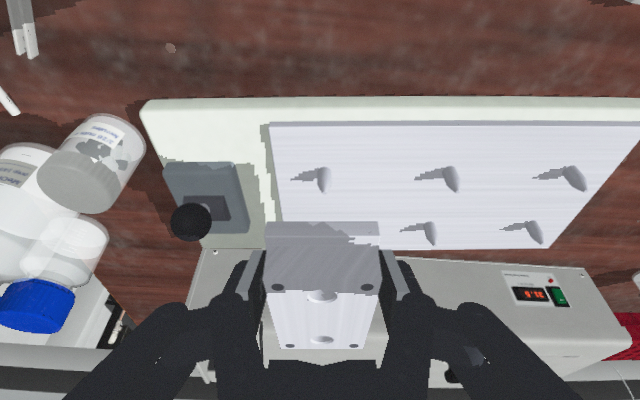

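Run:
```python
from h import *
s=np.load('w4.npz')
a=np.radians(5.74);u=np.array([np.cos(a),np.sin(a)])
for m in([.5095,-.3071],[.5007,-.2195],[.4919,-.132]):
    for k in(-.03,.03):
        p=np.array(m)+k*u
        print(proj(s,[[*p,.03],[*p,.051]]).round(0).tolist())
f=s['frame'][150:260,290:640];cv2.imwrite('pics/w4c.png',cv2.resize(f,None,fx=2.2,fy=2.2,interpolation=2))
```

```text
[[329.0, 171.0], [330.0, 192.0]]
[[329.0, 225.0], [329.0, 245.0]]
[[453.0, 170.0], [462.0, 190.0]]
[[432.0, 224.0], [439.0, 244.0]]
[[572.0, 169.0], [589.0, 189.0]]
[[534.0, 222.0], [546.0, 242.0]]
```

View pics/w4c.png

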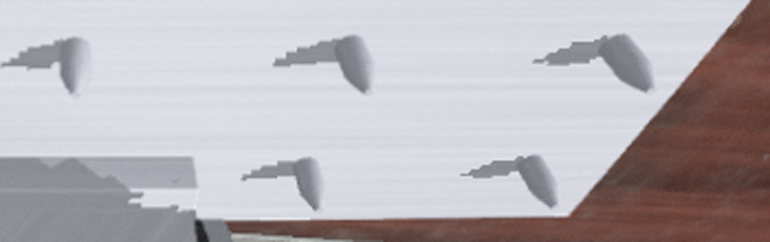

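Run:
```python
from h import *
s=np.load('w4.npz')
Q=onz(s,[(325,193.3),(457.5,192.6),(586.5,190.6),(435,245.5),(542.3,244)],.051)[:,:2]
# fit heater frame
L=np.array([(-.03,-.051),(-.03,.037),(-.03,.125),(.03,.037),(.03,.125)])
cl,cq=L.mean(0),Q.mean(0);H=(L-cl).T@(Q-cq);U,_,V=np.linalg.svd(H);Rm=V.T@np.diag([1,np.sign(np.linalg.det(V.T@U.T))])@U.T
print("yaw",np.degrees(np.arctan2(Rm[1,0],Rm[0,0])));t=cq-Rm@cl
print("res",(L@Rm.T+t-Q).round(4).tolist())
for y in(.125,.037,-.051,-.14):print(y,(Rm@[0,y]+t).round(4))
```

```text
yaw 5.768416468259394
res [[0.0002, 0.0009], [-0.0002, 0.0002], [0.0007, -0.0008], [-0.0003, 0.0003], [-0.0004, -0.0006]]
0.125 [ 0.4939 -0.134 ]
0.037 [ 0.5028 -0.2216]
-0.051 [ 0.5116 -0.3091]
-0.14 [ 0.5206 -0.3977]
```

Run:
```python
from h import *
for z in(.06,.032): plan([.5116,-.3091,z],5.77,[-.0257,-.0018,.0376],-27.5,dy=.5)
```

```text
TCP [ 0.4714 -0.311   0.0815]
turn [ 0.08 -0.68 -0.07] shift now-axes [0.0142 0.0036 0.0352] target-axes [0.0146 0.0037 0.035 ] | pos [ 0.4686 -0.3149  0.1193] F [ 0.1  0.2 -4.2] t 7.1
TCP [ 0.4714 -0.311   0.0535]
turn [ 0.08 -0.68 -0.07] shift now-axes [0.0268 0.0035 0.0602] target-axes [0.0275 0.0037 0.0599] | pos [ 0.4686 -0.3149  0.1193] F [ 0.1  0.2 -4.2] t 7.1
```

{"api": "carry_out", "payload": {"moves": [0,-0.68,0,0.005,0.0018,0.012,40,0,0,0,0.005,0.0018,0.012,40,0,0,0,0.0045,0,0.011,40,0,0,0,0,0,0,40,0,0,0,0,0,0,40]}}

```text
time: 7.52
position: [0.4712, -0.3102, 0.0808]
orientation: [-0.122, 2.66, 0.031]
force: [-0.4, -0.4, -4.7]
opening: 0.64
gripper_force: 65.6
```

Run:
```python
from held import *
for z in(.06,.032): plan([.5116,-.3091,z],5.77,[-.0257,-.0018,.0376],-27.5,dy=.5)
s=snapshot('wrist');held(s,state(),(285,360,300,345),[(321,297),(322,339)])
```

```text
TCP [ 0.4714 -0.311   0.0815]
turn [ 0.05 -0.02 -0.02] shift now-axes [-0.0005 -0.0009 -0.0006] target-axes [-0.0005 -0.0009 -0.0006] | pos [ 0.4712 -0.3102  0.0808] F [-0.4 -0.4 -4.7] t 7.52
TCP [ 0.4714 -0.311   0.0535]
turn [ 0.05 -0.02 -0.02] shift now-axes [ 0.0125 -0.0009  0.0243] target-axes [ 0.0125 -0.0009  0.0243] | pos [ 0.4712 -0.3102  0.0808] F [-0.4 -0.4 -4.7] t 7.52
normal [ 0.    -0.001  1.   ] pitch 0.05 axis [ 0.995  0.1   -0.   ] yaw 5.76 sep 0.0586 topmid [ 0.5115 -0.3074  0.0875] under [ 0.5115 -0.3074  0.0595]
in tool: mid under [-0.025   0.0001  0.0384] normal [-0.463 -0.002 -0.887] axis [-0.887  0.009  0.463] pos [ 0.47174296 -0.31103409  0.08196044]
```

{"api": "carry_out", "payload": {"moves": [0,0,0,0.003,-0.001,0.006,40,0,0,0,0.0031,0,0.0061,40,0,0,0,0,0,0,40]}}

```text
time: 7.82
position: [0.4715, -0.3125, 0.0676]
orientation: [-0.121, 2.659, 0.028]
force: [-0.3, -0.7, -4.8]
opening: 0.636
gripper_force: 65.7
```

{"api": "carry_out", "payload": {"moves": [0,0,0,0.0016,0,0.003,40,0,0,0,0.0016,0,0.003,40,0,0,0,0.0016,0,0.003,40,0,0,0,0.0016,0,0.003,40,0,0,0,0,0,0,40]}}

```text
time: 8.23
position: [0.4707, -0.3134, 0.0552]
orientation: [-0.122, 2.661, 0.024]
force: [-11.5, -1.8, 1.8]
opening: 0.639
gripper_force: 66.8
```

{"api": "carry_out", "payload": {"moves": [0,0,0,0,0,0,85,0,0,0,0,0,0,85,0,0,0,0,0,0,85,0,0,0,-0.004,0,-0.03,85,0,0,0,-0.01,0,-0.04,85,0,0,0,-0.01,0,-0.04,85,0,0,0,0,0,0,85]}}

```text
time: 8.82
position: [0.4457, -0.3191, 0.1753]
orientation: [-0.122, 2.648, 0.008]
force: [0.6, -1.4, 1.5]
opening: 0.849
gripper_force: 0.0
```

Run:
```python
from h import *
from rig import *
s=snapshot('wrist');np.savez('w5.npz',**s)
q=incase(cloud(s),np.array([.5116,-.3091]),5.77)*1e3
for x in range(-60,60,8):
    r=[]
    for y in(-20,0,20):
        z=q[(abs(q[:,0]-x-4)<4)&(abs(q[:,1]-y)<7),2]
        r.append(round(float(np.median(z)),1) if len(z)>5 else None)
    print(x+4,r)
to([.46,.15,.2],99.3)
```

```text
-56 [36.6, 36.3, 35.7]
-48 [51.7, 51.1, 50.6]
-40 [59.3, 59.2, 59.4]
-32 [59.1, 58.5, 59.2]
-24 [59.2, 56.4, 59.1]
-16 [59.2, 59.2, 59.2]
-8 [59.1, 59.2, 59.2]
0 [59.2, 59.2, 59.3]
8 [59.1, 59.1, 59.2]
16 [59.1, 59.2, 59.2]
24 [59.1, 58.9, 59.0]
32 [59.0, 55.3, 59.1]
40 [59.2, 59.1, 59.2]
48 [59.1, 58.9, 59.1]
56 [None, None, None]
turn [-1.73 27.93 -3.94] shift now-axes [-0.0658  0.4645 -0.0036] target-axes [-0.0904  0.4595 -0.0282] | pos [ 0.4451 -0.318   0.1718] F [ 0.8 -0.1 -0.3] t 8.87
```

{"api": "carry_out", "payload": {"moves": [-0.43,6.98,-0.98,0,0.02,0,0,-0.43,6.98,-0.98,0,0.03,0,0,-0.43,6.98,-0.98,0,0.04,0,0,-0.43,6.98,-0.98,0,0.04,0,0,0,0,0,0,0.041,0,0,0,0,0,0,0.041,0,0,0,0,0,0,0.041,0,0,0,0,0,0,0.041,0,0]}}

```text
time: 9.53
position: [0.3996, -0.0219, 0.1656]
orientation: [0.255, -3.123, -0.018]
force: [1.4, -0.3, -0.7]
opening: -0.001
gripper_force: 0.0
```

Run:
```python
from h import *
from rig import *
to([.5189,.2293,.16],99.3)
```

```text
turn [ 0.69 -0.4   0.04] shift now-axes [-0.1585  0.2284  0.0073] target-axes [-0.1583  0.2286  0.0056] | pos [ 0.3996 -0.0219  0.1656] F [ 1.4 -0.3 -0.7] t 9.53
```

{"api": "carry_out", "payload": {"moves": [0.69,-0.4,0,-0.022,0.032,0.001,0,0,0,0,-0.023,0.033,0.001,0,0,0,0,-0.023,0.033,0.001,0,0,0,0,-0.023,0.033,0.001,0,0,0,0,-0.023,0.033,0.001,0,0,0,0,-0.023,0.033,0,0,0,0,0,-0.021,0.028,0,0,0,0,0,0,0,0,0]}}

```text
time: 10.2
position: [0.5213, 0.2287, 0.1604]
orientation: [-0.263, 3.13, 0.002]
force: [-0.7, -0.6, -0.3]
opening: 0.002
gripper_force: 0.0
```

```bash
cat > look.py <<'E'
from h import *
from rig import *
import sys
s=snapshot('wrist');np.savez(sys.argv[1]+'.npz',**s)
g=cv2.GaussianBlur(cv2.cvtColor(s['frame'],cv2.COLOR_BGR2GRAY),(3,3),0)
# hole centres near expected: darkest blob
for m in([.4848,.15],[.4735,.2218],[.4614,.2951]):
    for k in(-.03,.03):
        u=np.array([.987,.162]);p=np.array(m)+k*u;c=proj(s,[[*p,.056]])[0]
        x,y=c.round().astype(int)
        if not(20<x<620 and 20<y<380):print('out');continue
        w=g[y-16:y+17,x-16:x+17].astype(float);t=(np.percentile(w,90)+w.min())/2
        n,l,st,cc=cv2.connectedComponentsWithStats((w<t).astype(np.uint8))
        i=min((i for i in range(1,n) if st[i,4]>40),key=lambda i:np.hypot(*(cc[i]-16)),default=None)
        if i: print(c.round(0),st[i,4],(onz(s,[cc[i]+[x-16,y-16]],.056)[0][:2]-p).round(4))
E
python3 look.py w6; python3 -c "
from h import *
to([.5189,.2293,.0753],99.3)"
```

```text
[224.  99.] 404 [-0.0015  0.0076]
[231. 179.] 93 [0.0113 0.0046]
[324.  99.] 264 [-0.0002 -0.0014]
[324. 180.] 182 [-0.0004 -0.0011]
[427. 100.] 265 [-0.0004 -0.0012]
[419. 180.] 212 [-0.0004 -0.0012]
turn [-0.02 -0.07  0.26] shift now-axes [0.0007 0.0031 0.0848] target-axes [0.0008 0.0031 0.0848] | pos [0.5202 0.2264 0.1601] F [-0.4  0.4  0.6] t 10.25
```

{"api": "carry_out", "payload": {"moves": [0,0,0,0,0.001,0.028,0,0,0,0,0,0.001,0.028,0,0,0,0,0,0,0.024,0,0,0,0,0,0,0.003,0,0,0,0,0,0,0.002,0,0,0,0,0,0,0.002,0,0,0,0,0,0,0.002,0,0,0,0,0,0,0.002,0]}}

```text
time: 10.92
position: [0.5207, 0.2257, 0.072]
orientation: [-0.255, 3.128, -0.0]
force: [0.2, -0.2, -0.3]
opening: -0.002
gripper_force: 0.0
```

{"api": "carry_out", "payload": {"moves": [0,0,0,0,0,0.002,0,0,0,0,0,0,0.002,0,0,0,0,0,0,0.002,0,0,0,0,0,0,0.002,0,0,0,0,0,0,0.002,0,0,0,0,0,0,0.002,0,0,0,0,0,0,0.001,0,0,0,0,0,0,0,0]}}

```text
time: 11.58
position: [0.5189, 0.2253, 0.0566]
orientation: [0.256, -3.13, 0.002]
force: [-1.1, 0.3, -1.0]
opening: 0.002
gripper_force: 0.4
```

```bash
python3 prof.py .4735 .2218 | sed -n '3,12p'; python3 -c "
from h import *
to([.4735-.0237,.2218-.0039,.1267],99.3)"
```

```text
-50 [28.8 29.9 58.2]
-42 [60.5 62.3 63.7]
-34 [60.5 65.3 71.2]
-26 [73.1 74.7 76.2]
-18 [68.7 71.2 72.9]
-10 [59.4 66.  68.4]
-2 [61.4 63.  64.7]
6 [57.3 59.  60.6]
14 [53.2 55.  56.7]
22 [49.2 50.9 52.8]
turn [-0.06 -0.07  0.03] shift now-axes [ 0.0694  0.0038 -0.07  ] target-axes [ 0.0694  0.0039 -0.0701] | pos [0.5189 0.2253 0.0566] F [-1.2 -0.3 -0.3] t 11.63
```

{"api": "carry_out", "payload": {"moves": [0,0,0,0,0,-0.02,0,0,0,0,0,0,-0.03,0,0,0,0,0.019,0.001,-0.02,72,0,0,0,0.025,0.001,0,72,0,0,0,0.025,0.001,0,72,0,0,0,0,0,0,72,0,0,0,0,0,0,72]}}

```text
time: 12.22
position: [0.4502, 0.2172, 0.1272]
orientation: [-0.256, 3.13, -0.001]
force: [-0.4, 0.2, 1.3]
opening: 0.704
gripper_force: 0.0
```

```bash
python3 -c "
from h import *
to([.4735-.0237,.2212-.0039,.0677],99.3)"
```

```text
turn [-0.05  0.06  0.07] shift now-axes [0.0004 0.0002 0.0595] target-axes [0.0003 0.0001 0.0595] | pos [0.4502 0.2172 0.1272] F [-0.4  0.2  1.3] t 12.22
```

Same grip, lift and levelling as the first block.

{"api": "carry_out", "payload": {"moves": [0,0,0,0,0,0.02,72,0,0,0,0,0,0.02,72,0,0,0,0,0,0.012,72,0,0,0,0,0,0.006,72,0,0,0,0,0,0.0015,72,0,0,0,0,0,0,55,0,0,0,0,0,0,45,0,0,0,0,0,0,40]}}

```text
time: 12.88
position: [0.451, 0.2172, 0.0679]
orientation: [-0.255, 3.131, -0.001]
force: [-0.5, 0.1, -3.1]
opening: 0.64
gripper_force: 64.7
```

{"api": "carry_out", "payload": {"moves": [0,0,0,0,0,0,40,0,0,0,0,0,0,40]}}

```text
time: 13.05
position: [0.4507, 0.2172, 0.0677]
orientation: [-0.256, 3.131, -0.002]
force: [0.2, -0.2, -3.3]
opening: 0.637
gripper_force: 64.7
```

{"api": "carry_out", "payload": {"moves": [0,0,0,0,0,-0.01,40,0,0,0,0,0,-0.02,40,0,0,0,0,0,-0.03,40,0,0,0,0,0,-0.03,40,0,-6.9,0,0,0,-0.01,40,0,-6.9,0,0,0,-0.01,40,0,-6.9,0,0,0,-0.01,40,0,-6.8,0,0,0,0,40]}}

```text
time: 13.72
position: [0.4484, 0.2173, 0.1918]
orientation: [-0.215, 2.643, 0.055]
force: [0.8, 0.1, -2.4]
opening: 0.633
gripper_force: 64.9
```

Run:
```python
from h import *
plan([.5028,-.2216,.10],5.77,[-.0257,-.0018,.0376],-27.5,dy=.5)
```

```text
TCP [ 0.4626 -0.2235  0.1215]
turn [1.94 0.65 3.56] shift now-axes [ 0.0836 -0.4373  0.0346] target-axes [ 0.0558 -0.4402  0.0502] | pos [0.4484 0.2173 0.1918] F [ 0.8  0.1 -2.4] t 13.72
```

{"api": "carry_out", "payload": {"moves": [0.95,0.0,1.73,0,-0.015,0,40,0.95,0.0,1.73,0,-0.025,0,40,0,0,0,0.005,-0.037,0.003,40,0,0,0,0.005,-0.037,0.003,40,0,0,0,0.005,-0.037,0.004,40,0,0,0,0.005,-0.037,0.004,40,0,0,0,0.005,-0.037,0.004,40,0,0,0,0.005,-0.037,0.004,40]}}

```text
time: 14.38
position: [0.4566, -0.0471, 0.1552]
orientation: [-0.127, 2.657, 0.027]
force: [0.3, -1.0, -4.1]
opening: 0.642
gripper_force: 65.2
```

{"api": "carry_out", "payload": {"moves": [0,0,0,0.005,-0.037,0.005,40,0,0,0,0.005,-0.037,0.005,40,0,0,0,0.005,-0.037,0.005,40,0,0,0,0.005,-0.037,0.005,40,0,0,0,0.005,-0.017,0.004,40,0,0,0,0.0,-0.009,0.0,40,0,0,0,0,0,0,40,0,0,0,0,0,0,40]}}

```text
time: 15.05
position: [0.4626, -0.2195, 0.1225]
orientation: [-0.126, 2.659, 0.028]
force: [0.2, 0.6, -3.8]
opening: 0.639
gripper_force: 65.4
```

Run:
```python
from held import *
s=snapshot('wrist');np.savez('w7.npz',**s);cv2.imwrite('pics/w7.png',s['frame'])
held(s,state(),(285,360,300,345),[(321,297),(322,339)])
for z in(.06,.033): plan([.5028,-.2216,z],5.77,[-.0257,-.0018,.0376],-27.5,dy=.5)
```

```text
normal [-0.005  0.     1.   ] pitch 0.28 axis [0.995 0.103 0.005] yaw 5.89 sep 0.0585 topmid [ 0.5042 -0.2165  0.1287] under [ 0.5044 -0.2165  0.1007]
in tool: mid under [-0.0269 -0.0015  0.0386] normal [-0.458 -0.001 -0.889] axis [-0.889  0.008  0.458] pos [ 0.46269643 -0.21889197  0.12248615]
TCP [ 0.4626 -0.2235  0.0815]
turn [-0.03  0.02  0.23] shift now-axes [ 0.0194 -0.0045  0.0361] target-axes [ 0.0194 -0.0046  0.0362] | pos [ 0.4627 -0.2189  0.1225] F [ 0.1  0.4 -2.9] t 15.1
TCP [ 0.4626 -0.2235  0.0545]
turn [-0.03  0.02  0.23] shift now-axes [ 0.0319 -0.0044  0.0601] target-axes [ 0.0318 -0.0046  0.0601] | pos [ 0.4627 -0.2189  0.1225] F [ 0.1  0.4 -2.9] t 15.1
```

View pics/w7.png

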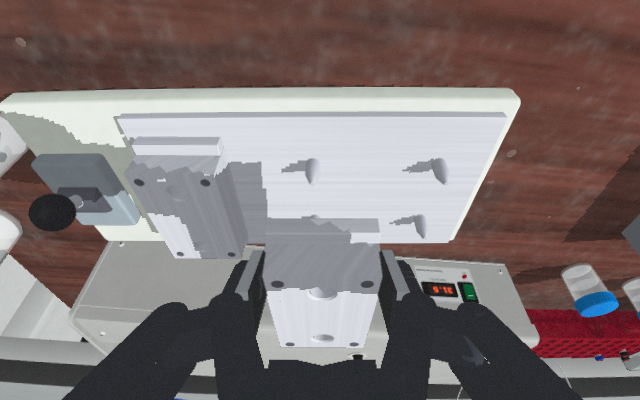

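{"api": "carry_out", "payload": {"moves": [0,0,0,0.0075,-0.0024,0.012,40,0,0,0,0.0075,-0.0024,0.012,40,0,0,0,0.0066,0,0.011,40,0,0,0,0,0,0,40,0,0,0,0,0,0,40]}}

```text
time: 15.52
position: [0.46, -0.2233, 0.0808]
orientation: [-0.128, 2.659, 0.03]
force: [-0.0, -0.2, -2.3]
opening: 0.641
gripper_force: 65.3
```

Run:
```python
from held import *
s=snapshot('wrist')
held(s,state(),(285,360,300,345),[(321,297),(322,339)])
```

```text
normal [-0.004 -0.001  1.   ] pitch 0.24 axis [0.995 0.105 0.004] yaw 6.0 sep 0.0584 topmid [ 0.5015 -0.2202  0.0869] under [ 0.5017 -0.2202  0.0589]
in tool: mid under [-0.026   0.      0.0394] normal [-0.459 -0.003 -0.889] axis [-0.889  0.009  0.459] pos [ 0.46056321 -0.22403596  0.08179771]
```

{"api": "carry_out", "payload": {"moves": [0,0,0,0.003,-0.001,0.006,40,0,0,0,0.0031,0,0.0061,40,0,0,0,0,0,0,40]}}

```text
time: 15.82
position: [0.46, -0.2254, 0.0665]
orientation: [-0.126, 2.66, 0.029]
force: [-0.5, 0.1, -3.1]
opening: 0.641
gripper_force: 65.3
```

{"api": "carry_out", "payload": {"moves": [0,0,0,0.0016,0,0.003,40,0,0,0,0.0016,0,0.003,40,0,0,0,0.0016,0,0.003,40,0,0,0,0.0016,0,0.003,40,0,0,0,0,0,0,40]}}

```text
time: 16.23
position: [0.4605, -0.2263, 0.0539]
orientation: [-0.125, 2.658, 0.027]
force: [0.5, 0.8, -3.4]
opening: 0.638
gripper_force: 65.4
```

{"api": "carry_out", "payload": {"moves": [0,0,0,0,0,0,80,0,0,0,0,0,0,80,0,0,0,0,0,0,80,0,0,0,-0.004,0,-0.03,80,0,0,0,-0.01,0,-0.04,80,0,0,0,-0.01,0,-0.04,80,0,0,0,0,0,0,80]}}

```text
time: 16.82
position: [0.4338, -0.2324, 0.1734]
orientation: [-0.127, 2.646, 0.01]
force: [0.5, -0.4, 1.6]
opening: 0.804
gripper_force: 0.0
```

```bash
cat > flush.py <<'E'
import sys
from h import *
from rig import *
s=snapshot(sys.argv[3] if len(sys.argv)>3 else 'wrist')
q=incase(cloud(s),np.array([float(sys.argv[1]),float(sys.argv[2])]),5.77)*1e3
for x in(-56,-40,-32,-24,-10,10,24,32,40,56):
    r=[]
    for y in(-20,0,20):
        z=q[(abs(q[:,0]-x)<4)&(abs(q[:,1]-y)<7),2]
        r.append(round(float(np.median(z)),1) if len(z)>5 else None)
    print(x,r)
E
python3 flush.py .5018 -.2216
python3 -c "
from h import *
to([.4614+.0454,.2951+.0075,.16],99.3)"
```

```text
-56 [39.7, 39.5, 38.4]
-40 [59.3, 59.0, 59.3]
-32 [59.2, 54.7, 59.2]
-24 [59.2, 58.3, 59.2]
-10 [59.3, 59.2, 59.2]
10 [59.1, 59.2, 59.2]
24 [59.1, 59.1, 59.0]
32 [59.2, 56.4, 59.1]
40 [59.1, 59.1, 59.0]
56 [None, None, None]
turn [-1.67 27.97 -3.73] shift now-axes [-0.1069  0.5249  0.0606] target-axes [-0.1591  0.515   0.0098] | pos [ 0.433  -0.2313  0.1698] F [-0.3  0.4  0. ] t 16.87
```

{"api": "carry_out", "payload": {"moves": [-0.42,6.98,-0.93,0,0.02,0,0,-0.42,6.98,-0.93,0,0.03,0,0,-0.42,6.98,-0.93,0,0.04,0,0,-0.42,6.98,-0.93,0,0.04,0,0,0,0,0,0,0.041,0,0,0,0,0,0,0.041,0,0,0,0,0,0,0.041,0,0,0,0,0,0,0.041,0,0]}}

```text
time: 17.53
position: [0.3871, 0.0642, 0.1637]
orientation: [0.255, -3.123, -0.016]
force: [0.6, 0.7, 0.6]
opening: 0.001
gripper_force: 0.0
```

```bash
python3 -c "
from h import *
to([.4614+.0454,.2951+.0075,.16],99.3)"
```

```text
turn [ 0.64 -0.43  0.05] shift now-axes [-0.1569  0.2157  0.0049] target-axes [-0.1567  0.2159  0.0037] | pos [0.3871 0.0642 0.1637] F [0.6 0.7 0.6] t 17.53
```

{"api": "carry_out", "payload": {"moves": [0.64,-0.4,0,-0.022,0.03,0.001,0,0,0,0,-0.022,0.03,0.001,0,0,0,0,-0.022,0.03,0.001,0,0,0,0,-0.022,0.03,0.001,0,0,0,0,-0.022,0.03,0,0,0,0,0,-0.022,0.03,0,0,0,0,0,-0.022,0.03,0,0,0,0,0,0,0,0,0]}}

```text
time: 18.2
position: [0.5073, 0.2991, 0.159]
orientation: [0.262, -3.13, -0.002]
force: [-1.3, -0.9, 1.0]
opening: -0.002
gripper_force: 0.0
```

```bash
python3 look.py w8; python3 -c "
from h import *
to([.4614+.0454,.2951+.0065,.0753],99.3)"
```

```text
[126. 103.] 84 [-0.0055  0.011 ]
[140. 182.] 518 [-0.0014  0.0066]
[225. 103.] 349 [-0.002   0.0081]
[232. 183.] 139 [0.0102 0.0046]
[328. 103.] 256 [-0.0006 -0.0016]
[327. 183.] 176 [-0.0009 -0.0012]
turn [-0.04 -0.12  0.24] shift now-axes [-0.0016  0.0046  0.0836] target-axes [-0.0015  0.0046  0.0836] | pos [0.5061 0.2968 0.1589] F [ 0.1 -0.6 -0.1] t 18.25
```

{"api": "carry_out", "payload": {"moves": [0,0,0,-0.001,0.002,0.028,0,0,0,0,0,0.002,0.028,0,0,0,0,0,0,0.024,0,0,0,0,0,0,0.003,0,0,0,0,0,0,0.002,0,0,0,0,0,0,0.002,0,0,0,0,0,0,0.002,0,0,0,0,0,0,0.002,0]}}

```text
time: 18.92
position: [0.5073, 0.2989, 0.0714]
orientation: [-0.256, 3.128, 0.001]
force: [0.2, 0.6, 0.2]
opening: -0.004
gripper_force: 0.0
```

{"api": "carry_out", "payload": {"moves": [0,0,0,0,0,0.002,0,0,0,0,0,0,0.002,0,0,0,0,0,0,0.002,0,0,0,0,0,0,0.002,0,0,0,0,0,0,0.002,0,0,0,0,0,0,0.002,0,0,0,0,0,0,0.001,0,0,0,0,0,0,0,0]}}

```text
time: 19.58
position: [0.506, 0.2985, 0.0562]
orientation: [0.256, -3.131, 0.001]
force: [0.1, -0.5, -0.9]
opening: -0.003
gripper_force: 0.0
```

```bash
python3 prof.py .4614 .2951 | sed -n '3,12p'; python3 -c "
from h import *
to([.4614-.0240,.294-.0039,.0677],99.3)"
```

```text
-50 [29.  30.2 59. ]
-42 [61.1 62.7 64.1]
-34 [61.  66.2 72. ]
-26 [73.6 75.1 76.6]
-18 [68.9 71.4 73.1]
-10 [59.8 66.3 68.6]
-2 [61.5 63.2 64.9]
6 [57.5 59.  60.7]
14 [53.3 55.  56.7]
22 [ 49.2  51.2 135.4]
turn [-0.03 -0.01  0.06] shift now-axes [ 0.0691  0.0029 -0.0114] target-axes [ 0.0691  0.0028 -0.0114] | pos [0.5061 0.2985 0.0563] F [-0.3 -0.1 -0.6] t 19.63
```

{"api": "carry_out", "payload": {"moves": [0,0,0,0,0,-0.02,0,0,0,0,0,0,-0.03,0,0,0,0,0.019,0.001,-0.02,72,0,0,0,0.025,0.001,0,72,0,0,0,0.025,0.001,0,72,0,0,0,0,0,0,72,0,0,0,0,0,0,72]}}

```text
time: 20.22
position: [0.4367, 0.2902, 0.1264]
orientation: [-0.258, 3.131, -0.001]
force: [-0.4, 0.2, -0.7]
opening: 0.702
gripper_force: 0.0
```

```bash
python3 -c "
from h import *
to([.4614-.0240,.294-.0039,.0677],99.3)"
```

```text
turn [-0.03  0.02  0.11] shift now-axes [-0.0007 -0.0002  0.0587] target-axes [-0.0007 -0.0002  0.0587] | pos [0.4367 0.2902 0.1264] F [-0.4  0.2 -0.7] t 20.22
```

{"api": "carry_out", "payload": {"moves": [0,0,0,0,0,0.02,72,0,0,0,0,0,0.02,72,0,0,0,0,0,0.012,72,0,0,0,0,0,0.006,72,0,0,0,0,0,0.0007,72,0,0,0,0,0,0,55,0,0,0,0,0,0,45,0,0,0,0,0,0,40]}}

```text
time: 20.88
position: [0.4377, 0.2903, 0.0681]
orientation: [-0.256, 3.131, -0.001]
force: [0.6, 0.3, -2.9]
opening: 0.635
gripper_force: 66.6
```

{"api": "carry_out", "payload": {"moves": [0,0,0,0,0,0,40,0,0,0,0,0,0,40]}}

```text
time: 21.05
position: [0.4377, 0.2903, 0.0681]
orientation: [-0.256, 3.13, -0.0]
force: [1.6, 0.4, -3.1]
opening: 0.642
gripper_force: 66.6
```

{"api": "carry_out", "payload": {"moves": [0,0,0,0,0,-0.01,40,0,0,0,0,0,-0.02,40,0,0,0,0,0,-0.03,40,0,0,0,0,0,-0.03,40,0,-6.9,0,0,0,-0.01,40,0,-6.9,0,0,0,-0.01,40,0,-6.9,0,0,0,-0.01,40,0,-6.8,0,0,0,0,40]}}

```text
time: 21.72
position: [0.4349, 0.2904, 0.1918]
orientation: [-0.215, 2.644, 0.057]
force: [1.3, -0.5, -3.0]
opening: 0.637
gripper_force: 66.7
```

Run:
```python
from h import *
plan([.493,-.134,.10],5.77,[-.026,-.001,.0385],-27.5,dy=.5)
```

```text
TCP [ 0.4522 -0.1368  0.1221]
turn [2.03 0.58 3.53] shift now-axes [ 0.0783 -0.4245  0.0359] target-axes [ 0.0516 -0.4269  0.0516] | pos [0.4349 0.2904 0.1918] F [ 1.3 -0.5 -3. ] t 21.72
```

{"api": "carry_out", "payload": {"moves": [0.98,0.0,1.75,0,-0.015,0,40,0.98,0.0,1.75,0,-0.025,0,40,0,0,0,0.005,-0.037,0.003,40,0,0,0,0.005,-0.037,0.003,40,0,0,0,0.005,-0.037,0.004,40,0,0,0,0.005,-0.037,0.004,40,0,0,0,0.005,-0.037,0.004,40,0,0,0,0.005,-0.037,0.004,40]}}

```text
time: 22.38
position: [0.4431, 0.0256, 0.1549]
orientation: [-0.126, 2.66, 0.028]
force: [0.9, -0.9, -3.8]
opening: 0.633
gripper_force: 66.7
```

{"api": "carry_out", "payload": {"moves": [0,0,0,0.005,-0.037,0.006,40,0,0,0,0.005,-0.037,0.006,40,0,0,0,0.005,-0.037,0.006,40,0,0,0,0.005,-0.037,0.005,40,0,0,0,0.001,-0.012,0.003,40,0,0,0,0.0,-0.005,0.0,40,0,0,0,0,0,0,40,0,0,0,0,0,0,40]}}

```text
time: 23.05
position: [0.4526, -0.1373, 0.1225]
orientation: [-0.125, 2.66, 0.028]
force: [-0.2, 0.6, -3.5]
opening: 0.637
gripper_force: 66.8
```

Run:
```python
from held import *
s=snapshot('wrist');np.savez('w9.npz',**s);cv2.imwrite('pics/w9.png',s['frame'])
held(s,state(),(285,360,300,345),[(321,297),(322,339)])
plan([.493,-.134,.06],5.77,[-.026,-.001,.0385],-27.5,dy=.5)
```

```text
normal [0.002 0.    1.   ] pitch 0.11 axis [ 0.995  0.102 -0.002] yaw 5.85 sep 0.0593 topmid [ 0.4942 -0.1343  0.1287] under [ 0.4941 -0.1343  0.1007]
in tool: mid under [-0.0268 -0.0015  0.0385] normal [-0.463 -0.002 -0.886] axis [-0.886  0.007  0.463] pos [ 0.45263311 -0.13671441  0.12251667]
TCP [ 0.4522 -0.1368  0.0821]
turn [-0.02 -0.02  0.19] shift now-axes [0.019  0.0001 0.0356] target-axes [ 0.019  -0.      0.0356] | pos [ 0.4526 -0.1367  0.1225] F [ 0.   0.6 -3.1] t 23.1
```

View pics/w9.png

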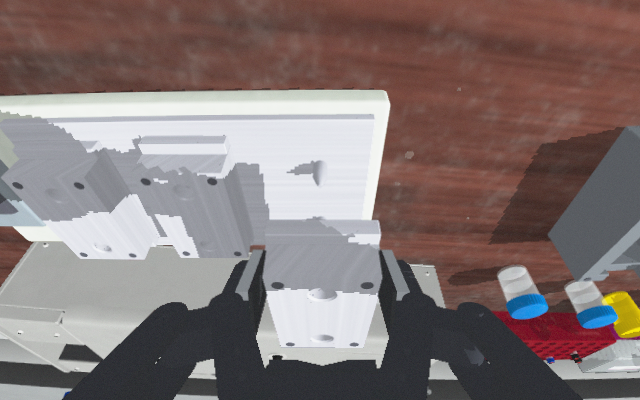

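{"api": "carry_out", "payload": {"moves": [0,0,0,0.007,0,0.012,40,0,0,0,0.007,0,0.012,40,0,0,0,0.006,0,0.0115,40,0,0,0,0,0,0,40,0,0,0,0,0,0,40]}}

```text
time: 23.52
position: [0.451, -0.1361, 0.0811]
orientation: [-0.128, 2.66, 0.029]
force: [0.6, -0.8, -2.6]
opening: 0.637
gripper_force: 66.7
```

Run:
```python
from held import *
s=snapshot('wrist')
held(s,state(),(285,360,300,345),[(321,297),(322,339)])
```

```text
normal [ 0.002 -0.001  1.   ] pitch 0.12 axis [ 0.995  0.104 -0.002] yaw 5.97 sep 0.0592 topmid [ 0.4927 -0.1331  0.0873] under [ 0.4926 -0.1331  0.0593]
in tool: mid under [-0.0258 -0.0001  0.0393] normal [-0.464 -0.004 -0.886] axis [-0.886  0.009  0.464] pos [ 0.45176218 -0.13682862  0.08221531]
```

{"api": "carry_out", "payload": {"moves": [0,0,0,0.003,-0.001,0.006,40,0,0,0,0.0031,0,0.0061,40,0,0,0,0,0,0,40]}}

```text
time: 23.82
position: [0.4511, -0.1382, 0.0669]
orientation: [-0.125, 2.66, 0.029]
force: [-0.6, 0.1, -3.3]
opening: 0.634
gripper_force: 66.7
```

{"api": "carry_out", "payload": {"moves": [0,0,0,0.0016,0,0.003,40,0,0,0,0.0016,0,0.003,40,0,0,0,0.0016,0,0.003,40,0,0,0,0.0016,0,0.003,40,0,0,0,0,0,0,40]}}

```text
time: 24.23
position: [0.4512, -0.1387, 0.0537]
orientation: [-0.124, 2.66, 0.028]
force: [-0.2, 0.1, -2.9]
opening: 0.638
gripper_force: 66.8
```

{"api": "carry_out", "payload": {"moves": [0,0,0,0,0,0,80,0,0,0,0,0,0,80,0,0,0,0,0,0,80,0,0,0,-0.004,0,-0.03,80,0,0,0,-0.01,0,-0.04,80,0,0,0,-0.01,0,-0.04,80,0,0,0,0,0,0,80]}}

```text
time: 24.82
position: [0.4257, -0.1443, 0.1746]
orientation: [-0.126, 2.643, 0.011]
force: [0.4, -1.1, 1.8]
opening: 0.801
gripper_force: 0.0
```

```bash
python3 flush.py .493 -.134
python3 - <<'E'
from h import *
from rig import *
s=snapshot('top');f=s["frame"]
hsv=cv2.cvtColor(f,cv2.COLOR_BGR2HSV);m=cv2.inRange(hsv,(95,120,80),(125,255,255));n,l,st,c=cv2.connectedComponentsWithStats(m)
for i in range(1,n):
    if st[i,4]>60 and 180<c[i][1]<230 and 210<c[i][0]<310: print(c[i],st[i,4],onz(s,[c[i]],.053)[0].round(4))
to([.636,.1177,.16],90)
E
```

```text
-56 [39.0, 39.4, 38.1]
-40 [59.5, 59.1, 59.4]
-32 [59.2, 54.9, 59.3]
-24 [59.2, 58.4, 59.2]
-10 [59.3, 59.2, 59.1]
10 [59.1, 59.2, 59.2]
24 [59.2, 59.0, 59.1]
32 [59.0, 56.6, 59.2]
40 [59.2, 59.1, 59.2]
56 [None, None, None]
[252.83571429 199.61428571] 140 [0.6605 0.2285 0.053 ]
[288.33333333 207.66      ] 150 [0.6359 0.1177 0.053 ]
turn [ 0.85 27.86  5.32] shift now-axes [-0.2058  0.2395  0.1149] target-axes [-0.2124  0.2602  0.0073] | pos [ 0.4236 -0.1425  0.1673] F [-0.1 -0.6 -0.7] t 24.92
```

{"api": "carry_out", "payload": {"moves": [0.21,6.96,1.33,0,0.02,0,65,0.21,6.96,1.33,0,0.03,0,65,0.21,6.96,1.33,0,0.035,0,65,0.21,6.96,1.33,0,0.035,0,65,0,0,0,-0.01,0.035,0,65,0,0,0,-0.03,0.025,0,65,0,0,0,-0.03,0.025,0,65,0,0,0,-0.03,0.025,0,65]}}

```text
time: 25.58
position: [0.5154, 0.0885, 0.1631]
orientation: [-0.009, 3.137, 0.011]
force: [0.6, -0.2, -0.1]
opening: 0.651
gripper_force: 0.0
```

```bash
python3 -c "
from h import *
to([.636,.1177,.15],90)"
```

```text
turn [0.41 0.27 0.34] shift now-axes [-0.1207  0.0284  0.0138] target-axes [-0.1206  0.0292  0.0131] | pos [0.5154 0.0885 0.1631] F [ 0.6 -0.2 -0.1] t 25.58
```

{"api": "carry_out", "payload": {"moves": [0.4,0.27,0,-0.028,0.008,0.003,65,0,0,0,-0.028,0.008,0.003,65,0,0,0,-0.028,0.008,0.003,65,0,0,0,-0.028,0.002,0.003,65,0,0,0,-0.007,0,0,65,0,0,0,0,0,0,65]}}

```text
time: 26.08
position: [0.6346, 0.113, 0.1511]
orientation: [0.007, -3.141, -0.0]
force: [-0.1, 0.0, -0.2]
opening: 0.652
gripper_force: 0.0
```

```bash
cat > jar.py <<'E'
import sys
from h import *
from rig import *
s=snapshot('wrist');cv2.imwrite('pics/'+sys.argv[1]+'.png',s['frame']);np.savez(sys.argv[1]+'.npz',**s)
m=cv2.inRange(cv2.cvtColor(s['frame'],cv2.COLOR_BGR2HSV),(95,120,60),(125,255,255))
n,l,st,c=cv2.connectedComponentsWithStats(m)
P=cloud(s)
for i in range(1,n):
    if st[i,4]>150:
        q=P[(l==i).ravel()];q=q[~np.isnan(q[:,0])];zt=np.percentile(q[:,2],97);t=q[abs(q[:,2]-zt)<.003]
        cc=cv2.minEnclosingCircle((t[:,:2]*1e3).astype(np.float32))
        print(c[i].round(0),st[i,4],'ztop',zt.round(4),'circle',np.round(cc[0],1),round(cc[1],1),'mean',t.mean(0).round(4))
E
python3 jar.py j1; python3 -c "
from h import *
to([.636,.1177,.15],90)"
```

```text
[326. 204.] 2129 ztop 0.0555 circle [636.1 115.4] 20.1 mean [0.6353 0.1155 0.0544]
[460. 232.] 2088 ztop 0.0557 circle [660.6 226.8] 20.5 mean [0.6599 0.2266 0.0545]
turn [ 0.01 -0.05  0.25] shift now-axes [-0.0025  0.0048  0.0015] target-axes [-0.0025  0.0048  0.0016] | pos [0.6335 0.1129 0.1516] F [ 0.1 -0.2  0.2] t 26.13
```

View pics/j1.png

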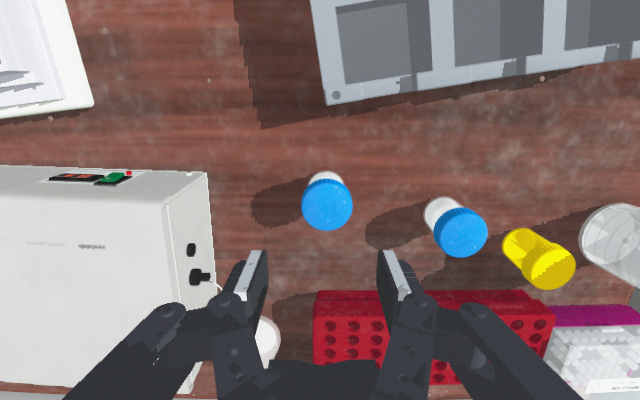

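{"api": "carry_out", "payload": {"moves": [0,0,0,-0.0025,0.0026,0.035,65,0,0,0,0,0,0.035,65,0,0,0,0,0,0.028,65,0,0,0,0,0,0.01,65,0,0,0,0,0,0,65,0,0,0,0,0,0,30,0,0,0,0,0,0,30,0,0,0,0,0,0,30]}}

```text
time: 26.8
position: [0.6386, 0.1156, 0.0486]
orientation: [-0.006, 3.134, 0.001]
force: [0.9, -1.1, -0.1]
opening: 0.453
gripper_force: 60.2
```

{"api": "carry_out", "payload": {"moves": [0,0,0,0,0,0,30,0,0,0,0,0,0,30]}}

```text
time: 26.97
position: [0.6378, 0.1156, 0.0474]
orientation: [-0.007, 3.136, 0.001]
force: [-1.1, 0.5, 3.9]
opening: 0.45
gripper_force: 60.5
```

```bash
python3 -c "
from h import *
to([.5018,-.2216,.16],95.8)"
```

```text
turn [ 0.02  0.32 -5.56] shift now-axes [ 0.1368 -0.3365 -0.1135] target-axes [ 0.1694 -0.3217 -0.1126] | pos [0.6378 0.1156 0.0474] F [-1.1  0.5  3.9] t 26.97
```

{"api": "carry_out", "payload": {"moves": [0,0,0,0,0,-0.02,30,0,0,0,0,0,-0.04,30,0,0,0,0,0,-0.04,30,0,0.3,-5.56,0,0,-0.04,30,0,0,0,0.012,-0.024,0,30,0,0,0,0.018,-0.035,0,30,0,0,0,0.018,-0.035,0,30,0,0,0,0.018,-0.035,0,30]}}

```text
time: 27.63
position: [0.5834, -0.0206, 0.1869]
orientation: [0.161, -3.137, 0.0]
force: [0.3, -0.6, 0.7]
opening: 0.451
gripper_force: 60.3
```

{"api": "carry_out", "payload": {"moves": [0,0,0,0.018,-0.035,0,30,0,0,0,0.018,-0.035,0,30,0,0,0,0.018,-0.035,0,30,0,0,0,0.018,-0.035,0,30,0,0,0,0.018,-0.033,0,30,0,0,0,0.011,-0.02,0,30,0,0,0,0,0,0,30,0,0,0,0,0,0,30]}}

```text
time: 28.3
position: [0.5026, -0.2228, 0.1866]
orientation: [0.155, -3.136, -0.0]
force: [0.1, 1.0, -0.2]
opening: 0.457
gripper_force: 60.4
```

```bash
python3 jar.py j2; python3 -c "
from h import *
to([.504,-.2216,.1059],95.8)"
```

```text
[322. 274.] 5834 ztop 0.1949 circle [ 501.6 -223.5] 20.4 mean [ 0.5005 -0.2237  0.1938]
turn [ 0.02 -0.08 -0.06] shift now-axes [-0.0012  0.0002  0.0806] target-axes [-0.0011  0.0002  0.0806] | pos [ 0.5029 -0.2219  0.1865] F [-0.1  0.3 -0.1] t 28.35
```

View pics/j2.png

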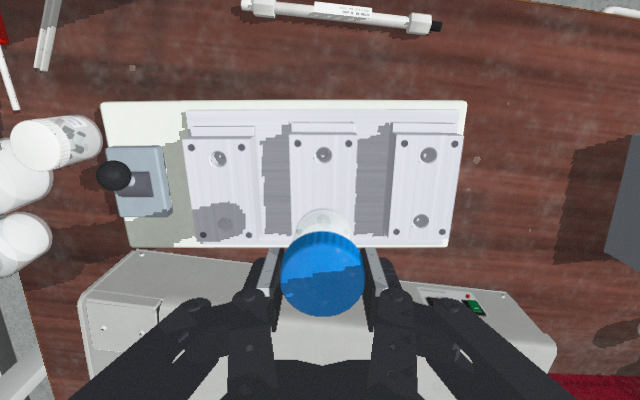

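{"api": "carry_out", "payload": {"moves": [0,0,0,0,0.0015,0.03,30,0,0,0,0,0,0.03,30,0,0,0,0,0,0.014,30,0,0,0,0,0,0.003,30,0,0,0,0,0,0.003,30,0,0,0,0,0,0,30]}}

```text
time: 28.85
position: [0.5033, -0.2197, 0.1066]
orientation: [0.161, -3.136, 0.0]
force: [-0.0, 0.2, 0.1]
opening: 0.455
gripper_force: 60.4
```

```bash
python3 -c "
from h import *
s=np.load('j2.npz')
P=onz(s,[(429,155),(421,220),(323,155),(219,158)],.0585);print(P.round(4),P[:2].mean(0))
to([.504,-.2216,.1054],95.8)"
```

```text
[[ 0.4605 -0.137   0.0585]
 [ 0.5195 -0.1319  0.0585]
 [ 0.4694 -0.2258  0.0585]
 [ 0.4804 -0.3128  0.0585]] [ 0.48996348 -0.13448484  0.0585    ]
turn [-0.01 -0.08  0.08] shift now-axes [-0.0005 -0.0019  0.0012] target-axes [-0.0005 -0.0019  0.0012] | pos [ 0.5033 -0.2197  0.1066] F [-0.   0.2  0.1] t 28.85
```

{"api": "carry_out", "payload": {"moves": [0,0,0,0.002,-0.002,0.001,30,0,0,0,0,0,0,30,0,0,0,0,0,0,60,0,0,0,0,0,0,60,0,0,0,0,0,0,60,0,0,0,0,0,-0.03,60,0,0,0,0,0,-0.04,60,0,0,0,0,0,-0.03,60]}}

```text
time: 29.52
position: [0.5011, -0.2226, 0.2072]
orientation: [0.159, -3.136, 0.0]
force: [1.1, -0.8, 0.5]
opening: 0.601
gripper_force: 0.0
```

```bash
python3 jar.py j3; python3 -c "
from h import *
to([.6605,.2268,.20],90)"
```

```text
[323. 203.] 2128 ztop 0.1136 circle [ 500.  -223.2] 20.0 mean [ 0.4994 -0.223   0.1124]
[  6. 261.] 398 ztop 0.089 circle [ 607.2 -525.5] 10.6 mean [ 0.6068 -0.5237  0.0879]
turn [-0.39  0.5   5.8 ] shift now-axes [-0.2008  0.4333  0.0135] target-axes [-0.1561  0.4512  0.015 ] | pos [ 0.5044 -0.2244  0.215 ] F [ 1.7 -1.   5. ] t 29.57
```

{"api": "carry_out", "payload": {"moves": [-0.2,0.25,2.9,0,0.02,0,65,-0.2,0.25,2.9,0,0.035,0,65,0,0,0,-0.01,0.039,0,65,0,0,0,-0.01,0.039,0,65,0,0,0,-0.01,0.039,0,65,0,0,0,-0.014,0.039,0,65,0,0,0,-0.014,0.039,0,65,0,0,0,-0.016,0.038,0,65]}}

```text
time: 30.23
position: [0.5714, 0.0674, 0.2062]
orientation: [0.0, -3.131, -0.01]
force: [1.1, -1.0, 0.6]
opening: 0.649
gripper_force: 0.0
```

```bash
python3 -c "
from h import *
to([.659,.2268,.15],90)"
```

```text
turn [ 0.37 -0.6   0.01] shift now-axes [-0.0882  0.159   0.0563] target-axes [-0.0876  0.1594  0.0562] | pos [0.5714 0.0674 0.2062] F [ 1.1 -1.   0.6] t 30.23
```

{"api": "carry_out", "payload": {"moves": [0.37,-0.6,0,-0.017,0.03,0.01,65,0,0,0,-0.017,0.03,0.01,65,0,0,0,-0.017,0.03,0.01,65,0,0,0,-0.017,0.03,0.01,65,0,0,0,-0.017,0.03,0.01,65,0,0,0,0,0,0.005,65,0,0,0,0,0,0,65]}}

```text
time: 30.82
position: [0.6554, 0.2166, 0.1481]
orientation: [0.003, -3.137, 0.002]
force: [-1.2, -0.9, -0.3]
opening: 0.654
gripper_force: 0.0
```

```bash
python3 jar.py j4; python3 -c "
from h import *
to([.6605,.2268,.047],90)"
```

```text
[336. 210.] 2147 ztop 0.0556 circle [660.1 227.2] 20.2 mean [0.6597 0.2268 0.0544]
turn [-0.05 -0.2   0.06] shift now-axes [-0.0054  0.0113  0.1022] target-axes [-0.0051  0.0112  0.1023] | pos [0.6554 0.2156 0.1493] F [0.7 0.5 0.4] t 30.87
```

{"api": "carry_out", "payload": {"moves": [0,0,0,-0.003,0.011,0.02,65,0,0,0,0,0,0.035,65,0,0,0,0,0,0.034,65,0,0,0,0,0,0.012,65,0,0,0,0,0,0,65,0,0,0,0,0,0,65,0,0,0,0,0,0,30,0,0,0,0,0,0,30]}}

```text
time: 31.53
position: [0.6613, 0.2267, 0.0538]
orientation: [0.001, 3.137, 0.002]
force: [0.5, -0.6, 0.8]
opening: 0.449
gripper_force: 60.2
```

{"api": "carry_out", "payload": {"moves": [0,0,0,0,0,0,30,0,0,0,0,0,0,30,0,0,0,0,0,0,30]}}

```text
time: 31.78
position: [0.6613, 0.2267, 0.0536]
orientation: [-0.0, 3.137, 0.001]
force: [0.2, -1.3, 6.5]
opening: 0.452
gripper_force: 60.6
```

```bash
python3 -c "
from h import *
to([.492,-.134,.19],95.8)"
```

```text
turn [ 0.04  0.28 -5.79] shift now-axes [ 0.1687 -0.3606 -0.1376] target-axes [ 0.2049 -0.3418 -0.1364] | pos [0.6613 0.2267 0.0536] F [ 0.2 -1.3  6.5] t 31.78
```

{"api": "carry_out", "payload": {"moves": [0,0,0,0,0,-0.02,30,0,0,0,0,0,-0.04,30,0,0,0,0,0,-0.04,30,0,0.3,-5.79,0,0,-0.036,30,0,0,0,0.014,-0.024,0,30,0,0,0,0.02,-0.034,0,30,0,0,0,0.02,-0.034,0,30,0,0,0,0.02,-0.034,0,30]}}

```text
time: 32.45
position: [0.5976, 0.0927, 0.1874]
orientation: [0.16, -3.133, -0.0]
force: [0.0, -0.6, -0.6]
opening: 0.453
gripper_force: 60.4
```

{"api": "carry_out", "payload": {"moves": [0,0,0,0.02,-0.034,0,30,0,0,0,0.02,-0.034,0,30,0,0,0,0.02,-0.034,0,30,0,0,0,0.02,-0.034,0,30,0,0,0,0.02,-0.034,0,30,0,0,0,0.02,-0.03,0,30,0,0,0,0.01,-0.016,0,30,0,0,0,0,0,0,30]}}

```text
time: 33.12
position: [0.4894, -0.1373, 0.1878]
orientation: [0.151, -3.133, 0.002]
force: [0.3, 0.4, -0.8]
opening: 0.448
gripper_force: 60.4
```

```bash
python3 jar.py j5; python3 -c "
from h import *
s=np.load('j5.npz')
to([.492,-.134,.1116],95.8)"
```

```text
[630.  66.] 282 ztop 0.0167 circle [350.1 142.8] 7.7 mean [0.3498 0.1424 0.0149]
[206. 216.] 2555 ztop 0.1135 circle [ 500.1 -222.3] 20.2 mean [ 0.4994 -0.222   0.1123]
[322. 268.] 5402 ztop 0.1901 circle [ 489.3 -138.4] 20.6 mean [ 0.4878 -0.1381  0.189 ]
turn [-0.01 -0.25 -0.21] shift now-axes [-0.0023  0.0016  0.0762] target-axes [-0.002   0.0016  0.0762] | pos [ 0.4902 -0.1358  0.1878] F [ 0.2  0.2 -0.5] t 33.17
```

{"api": "carry_out", "payload": {"moves": [0,0,0,0,0.002,0.03,30,0,0,0,0,0,0.03,30,0,0,0,0,0,0.01,30,0,0,0,0,0,0.003,30,0,0,0,0,0,0.002,30,0,0,0,0,0,0,30]}}

```text
time: 33.67
position: [0.491, -0.1322, 0.1129]
orientation: [0.16, -3.133, 0.001]
force: [0.8, -0.8, -0.9]
opening: 0.449
gripper_force: 60.5
```

```bash
python3 jar.py j6; python3 -c "
from h import *
to([.492,-.134,.1116],95.8)"
```

```text
[145. 266.] 5531 ztop 0.1134 circle [ 500.6 -222.4] 20.7 mean [ 0.4992 -0.2218  0.1124]
[322. 268.] 5411 ztop 0.1152 circle [ 490.5 -132.8] 20.3 mean [ 0.4894 -0.1331  0.1141]
turn [-0.03 -0.23  0.03] shift now-axes [-0.0007 -0.0017  0.0018] target-axes [-0.0007 -0.0017  0.0018] | pos [ 0.4912 -0.1324  0.1134] F [-0.2  0.1 -0.6] t 33.72
```

{"api": "carry_out", "payload": {"moves": [0,0,0,0,-0.001,0.0015,30,0,0,0,0,0,0,30,0,0,0,0,0,0,60,0,0,0,0,0,0,60,0,0,0,0,0,0,60,0,0,0,0,0,-0.03,60,0,0,0,0,0,-0.04,60,0,0,0,0,0,-0.03,60]}}

```text
time: 34.38
position: [0.4907, -0.1335, 0.2123]
orientation: [0.158, -3.132, -0.0]
force: [1.6, 0.1, 0.7]
opening: 0.599
gripper_force: 0.0
```

```bash
python3 jar.py j7; python3 flush.py .5106 -.3091 top; python3 -c "
from h import *
from rig import *
s=snapshot('top');f=s['frame'];g=cv2.resize(f[215:295,345:485],None,fx=5.5,fy=5.5,interpolation=2);cv2.imwrite('pics/t2.png',g)
m=(f.max(2)<45);m[:,:435]=0;m[:,470:]=0;m[:225]=0;m[270:]=0
v,u=np.nonzero(m);print(u.mean(),v.mean(),len(u),onz(s,[(u.mean(),v.mean())],.065)[0])
to([.46,-.40,.2],95.8)"
```

```text
[616.  67.] 513 ztop 0.0177 circle [349.8 154.2] 17.0 mean [0.3486 0.1549 0.0162]
[211. 203.] 2138 ztop 0.1135 circle [ 500.3 -222.5] 20.2 mean [ 0.4995 -0.2222  0.1123]
[323. 201.] 2046 ztop 0.1136 circle [ 489.8 -133.5] 20.1 mean [ 0.4892 -0.1335  0.1124]
-56 [30.5, 30.9, None]
-40 [58.4, 58.2, None]
-32 [59.3, 53.1, None]
-24 [58.1, 49.5, None]
-10 [59.1, None, None]
10 [58.2, None, None]
24 [59.6, None, None]
32 [57.3, 49.6, None]
40 [58.0, 57.4, 59.2]
56 [31.5, 33.7, 31.8]
458.75 250.96428571428572 28 [ 0.50494184 -0.40138651  0.065     ]
turn [-0.17  0.03 -0.02] shift now-axes [ 0.0592 -0.2611  0.0151] target-axes [ 0.0593 -0.2612  0.0144] | pos [ 0.4926 -0.1342  0.2144] F [-0.7  1.1 -0.5] t 34.53
```

View pics/j7.png

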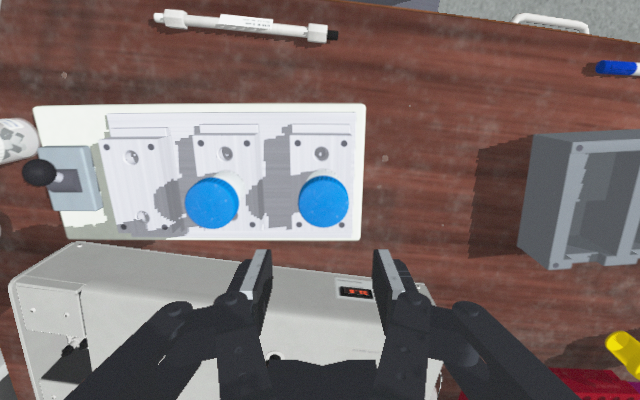

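```bash
python3 -c "
from h import *
from rig import *
for n in('top','scene'):
    P=cloud(snapshot(n));
    for y in range(-56,-36,2):
        r=[]
        for x in range(36,62,2):
            m=(P[:,0]*100>=x)&(P[:,0]*100<x+2)&(P[:,1]*100>=y)&(P[:,1]*100<y+2)
            r.append(int(np.percentile(P[m,2],90)*1e3) if m.sum()>1 else -1)
        print(y,r)
to([.4598,-.4035,.2],95.8)
"
```

```text
-56 [21, 21, 3, 2, 3, 3, 85, 139, 139, 138, 58, 102, 101]
-54 [19, 22, 19, 13, 13, 3, 85, 139, 139, 138, 65, 99, 100]
-52 [2, 3, 3, 3, 3, 2, 71, 96, 132, 92, 3, 33, 34]
-50 [7, 9, 9, 2, 3, 59, 61, 3, 4, 2, 3, 2, 3]
-48 [9, 3, 2, 4, 2, 60, 61, 59, 2, 3, 2, 3, 3]
-46 [3, 3, 3, 2, 4, 57, 59, 29, 2, 3, 2, 3, 4]
-44 [2, 3, 3, 4, 25, 26, 35, 6, 4, 4, 4, 4, 100]
-42 [3, 2, 2, 4, 26, 26, 68, 76, 45, 38, 26, 24, 98]
-40 [3, 2, 2, 2, 27, 25, 72, 77, 47, 39, 26, 25, 97]
-38 [3, 2, 2, 3, 26, 27, 34, 34, 39, 35, 26, 25, 97]
-56 [22, 20, 0, 1, 0, 2, 80, 137, 137, 138, 86, 101, 101]
-54 [19, 18, 13, 10, 11, 0, 83, 136, 138, 136, 51, 94, 98]
-52 [-200, -2, 2, 1, 1, 2, 53, 93, 125, 85, 2, 59, 66]
-50 [5, 7, 7, 1, 1, 57, 59, 1, 30, 1, 2, 1, 1]
-48 [4, 1, 1, 1, 1, 59, 61, 59, 2, 1, 2, 2, 2]
-46 [0, 0, 1, 1, 2, 56, 57, 48, -1, -1, 2, 2, 2]
-44 [1, 0, 2, 3, 22, 24, 33, -792, -799, -1, -1, -1, 94]
-42 [1, 1, 1, 1, 24, 23, 39, 42, 42, 37, 26, 25, 92]
-40 [1, 1, 1, 1, 23, 24, 70, 71, 45, 37, 24, 25, 70]
-38 [1, 1, 2, 3, 23, 25, 34, 35, 36, 36, 25, 24, 52]
turn [ 0.04 -0.37 -0.01] shift now-axes [ 0.0576 -0.2657  0.0102] target-axes [ 0.0577 -0.2657  0.01  ] | pos [ 0.4904 -0.1333  0.21  ] F [-0.5 -0.8 -1. ] t 34.63
```

{"api": "carry_out", "payload": {"moves": [0,0,0,0.008,-0.036,0,0,0,0,0,0.008,-0.038,0,0,0,0,0,0.008,-0.038,0,0,0,0,0,0.008,-0.038,0,0,0,0,0,0.008,-0.038,0,0,0,0,0,0.008,-0.038,0,0,0,0,0,0.008,-0.038,0,0,0,0,0,0,0,0,0]}}

```text
time: 35.3
position: [0.4594, -0.4067, 0.2078]
orientation: [0.15, -3.129, -0.001]
force: [-1.2, 1.4, 0.3]
opening: -0.002
gripper_force: 0.0
```

```bash
python3 -c "
from h import *
to([.4588,-.4035,.070],95.8)
"
```

```text
turn [ 0.07 -0.53 -0.31] shift now-axes [-0.001   0.003   0.1378] target-axes [0.0002 0.0032 0.1378] | pos [ 0.4594 -0.4067  0.2078] F [-1.2  1.4  0.3] t 35.3
```

{"api": "carry_out", "payload": {"moves": [0,-0.5,0,0,0.002,0.035,0,0,0,0,0,0,0.04,0,0,0,0,0,0,0.04,0,0,0,0,0,0,0.022,0,0,0,0,0,0,0,0]}}

```text
time: 35.72
position: [0.4568, -0.3947, 0.0642]
orientation: [0.158, -3.129, -0.021]
force: [-0.8, 1.0, 0.1]
opening: -0.0
gripper_force: 0.0
```

```bash
python3 -c "
from h import *
to([.4588,-.4035,.070],95.8)
"
```

```text
turn [ 0.78 -0.44 -0.02] shift now-axes [-0.0011 -0.0088 -0.0059] target-axes [-0.0011 -0.0089 -0.0058] | pos [ 0.4568 -0.3947  0.0642] F [-0.8  1.   0.1] t 35.72
```

{"api": "carry_out", "payload": {"moves": [0.7,-0.44,0,0,-0.008,-0.005,0,0,0,0,0,0,0,0,0,0,0,0,0,0,0]}}

```text
time: 35.97
position: [0.4637, -0.4095, 0.082]
orientation: [-0.157, 3.123, -0.024]
force: [-0.0, 0.5, 0.3]
opening: 0.004
gripper_force: 0.0
```

{"api": "carry_out", "payload": {"moves": [0,0,0,-0.01,0,0,0,0,0,0,-0.01,0,0,0,0,0,0,-0.005,0,0,0,0,0,0,-0.004,0,0,0,0,0,0,-0.004,0,0,0,0,0,0,-0.004,0,0,0,0,0,0,-0.004,0,0,0]}}

```text
time: 36.55
position: [0.5076, -0.4057, 0.0883]
orientation: [-0.159, 3.119, -0.027]
force: [-1.2, -4.3, 7.6]
opening: -0.0
gripper_force: 3.4
```

```bash
python3 -c "
from h import *
from rig import *
s=snapshot('scene');cv2.imwrite('pics/sw.png',cv2.resize(s['frame'][110:210,370:490],None,fx=6,fy=6,interpolation=2))
to([.4588,-.4035,.068],95.8)
print(state()['joints'].round(3))
"
```

```text
turn [-1.23  1.08  0.05] shift now-axes [0.0492 0.0083 0.0181] target-axes [0.0489 0.0079 0.0192] | pos [ 0.5082 -0.4064  0.0872] F [-0.9 -0.8 10.8] t 36.6
[-0.757  0.25   1.786  0.     1.077 -2.43 ]
```

View pics/sw.png

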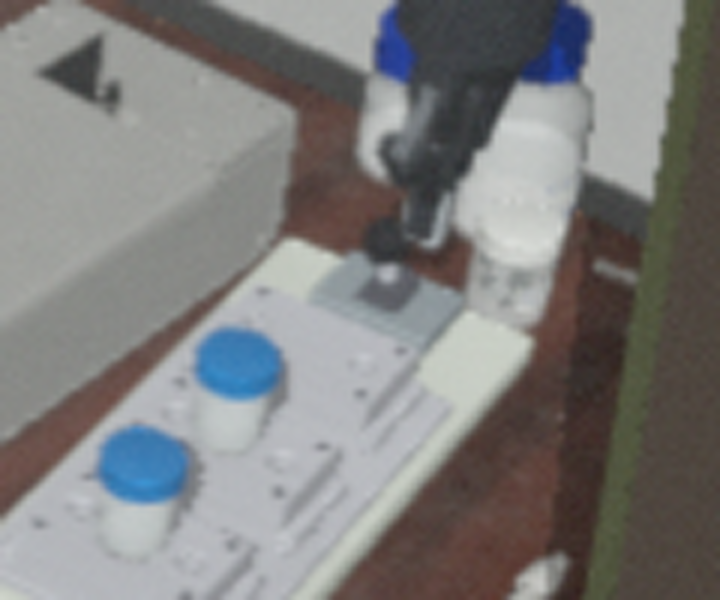

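{"api": "carry_out", "payload": {"moves": [0,0,0,0.015,0,0,0,0,0,0,0.02,0,0,0,-0.8,0.8,0,0,0,0,0,0,0,0,0,0,0,0,0,0,0,0,0,0,0]}}

```text
time: 37.02
position: [0.4695, -0.4074, 0.0795]
orientation: [0.159, -3.135, -0.001]
force: [0.2, -0.3, -0.1]
opening: -0.006
gripper_force: 0.0
```

{"api": "carry_out", "payload": {"moves": [0,0,0,0,0,0,0]}}

```text
time: 37.1
position: [0.4694, -0.4071, 0.0791]
orientation: [0.159, -3.135, -0.002]
force: [0.7, 0.1, 0.2]
opening: -0.002
gripper_force: 0.0
```

```bash
python3 -c "
from h import *
from rig import *
to([.47,-.4025,.068],95.8)
s=snapshot('top');f=s['frame'];m=(f.max(2)<45);m[:,:435]=0;m[:,475:]=0;m[:220]=0;m[275:]=0
v,u=np.nonzero(m);print(len(u),u.min(),u.max(),v.min(),v.max())
P=cloud(snapshot('wrist'));q=incase(P,np.array([.5195,-.3975]),5.77)*1e3
m=(abs(q[:,0])<45)&(abs(q[:,1])<14)&(q[:,2]>52)&(q[:,2]<82);print(m.sum(),np.median(q[m],0),np.percentile(q[m],[3,97],axis=0).round(1))
"
```

```text
turn [ 0.08 -0.15  0.02] shift now-axes [-0.0011  0.0045  0.0111] target-axes [-0.0011  0.0046  0.0111] | pos [ 0.4694 -0.4071  0.0791] F [0.7 0.1 0.2] t 37.1
49 454 474 241 260
375 [-1.8663217  -5.01322196 76.52620861] [[-6.7 -8.3 67.3]
 [ 5.2 -2.3 80.2]]
```

{"api": "carry_out", "payload": {"moves": [0,0,0,0,0.0045,0.012,0,0,0,0,0,0,0,0,0,0,0,0,0,0,0,0,0,0,-0.01,0,0,0,0,0,0,-0.01,0,0,0,0,0,0,-0.006,0,0,0,0,0,0,-0.004,0,0,0]}}

```text
time: 37.78
position: [0.4992, -0.3996, 0.0671]
orientation: [0.16, -3.135, -0.002]
force: [0.8, 0.2, 0.2]
opening: 0.001
gripper_force: 0.0
```

{"api": "carry_out", "payload": {"moves": [0,0,0,-0.003,0,0,0,0,0,0,-0.003,0,0,0,0,0,0,-0.003,0,0,0,0,0,0,0,0,0,0]}}

```text
time: 38.12
position: [0.5069, -0.3987, 0.0667]
orientation: [0.159, -3.134, -0.003]
force: [-0.3, -0.2, -0.4]
opening: -0.001
gripper_force: 0.1
```

Height is right now; continue pushing to the stop, watching the force.

{"api": "carry_out", "payload": {"moves": [0,0,0,-0.003,0,0,0,0,0,0,-0.003,0,0,0,0,0,0,0,0,0,0]}}

```text
time: 38.37
position: [0.5114, -0.3982, 0.0663]
orientation: [0.159, -3.131, -0.004]
force: [-6.0, -0.1, 2.1]
opening: 0.002
gripper_force: 2.9
```

{"api": "carry_out", "payload": {"moves": [0,0,0,-0.002,0,0,0,0,0,0,-0.001,0,0,0,0,0,0,0,0,0,0]}}

```text
time: 38.62
position: [0.5117, -0.3982, 0.0662]
orientation: [0.159, -3.125, -0.005]
force: [-15.0, -0.6, 7.5]
opening: -0.001
gripper_force: 7.6
```

{"api": "carry_out", "payload": {"moves": [0,0,0,-0.002,0,0,0,0,0,0,0,0,0,0]}}

```text
time: 38.78
position: [0.512, -0.3982, 0.0662]
orientation: [0.159, -3.12, -0.007]
force: [-21.9, -1.8, 10.1]
opening: -0.002
gripper_force: 11.0
```

{"api": "carry_out", "payload": {"moves": [0,0,0,0.02,0,0,0,0,0,0,0.02,0,0,0,0,0,0,0.01,0,-0.03,0,0,0,0,0.01,0,-0.04,0,0,0,0,0.01,0,-0.04,0,0,0,0,0.02,0.0,-0.03,0,0,0,0,0,0,0,0]}}

```text
time: 39.37
position: [0.4295, -0.4101, 0.216]
orientation: [-0.156, 3.133, -0.015]
force: [0.5, 0.1, 2.0]
opening: -0.002
gripper_force: 0.0
```

```bash
python3 jar.py j9; python3 -c "
from h import *
from rig import *
s=snapshot('wrist');P=cloud(s);f=s['frame'].reshape(-1,3)
q=incase(P,np.array([.5195,-.3975]),5.77)*1e3
m=(abs(q[:,0])<45)&(abs(q[:,1])<18)&(q[:,2]>58)&(q[:,2]<85);print(m.sum(),np.median(q[m],0),np.percentile(q[m],[3,97],axis=0).round(1))
T=cloud(snapshot('scene'));
for nm,x,y in(('bottle',.66,.39),):
    k=(np.hypot(T[:,0]-x,T[:,1]-y)<.08);print(nm,np.nanmax(T[k,2]))
k=(T[:,0]>.7)&(T[:,0]<.85)&(abs(T[:,1]-.04)<.04);print('flask',np.nanpercentile(T[k,2],99.5))
"; python3 flush.py .5106 -.3091
```

```text
[164. 303.] 4066 ztop 0.1392 circle [ 527.1 -540.4] 24.8 mean [ 0.5259 -0.5399  0.138 ]
[611. 288.] 1730 ztop 0.1136 circle [ 488.5 -133.4] 21.3 mean [ 0.4892 -0.1349  0.1125]
[518. 290.] 1698 ztop 0.1136 circle [ 499.8 -223.1] 20.7 mean [ 0.4994 -0.224   0.1125]
-56 [34.5, 35.2, 33.7]
-40 [59.5, 59.4, 59.5]
-32 [59.5, 58.2, 59.7]
-24 [59.6, 56.3, 59.5]
-10 [59.5, 59.5, 59.5]
10 [59.4, 59.5, 59.5]
24 [59.5, 59.4, 59.5]
32 [59.3, 55.3, 59.7]
40 [None, 52.3, 59.5]
56 [None, None, None]
  return _methods._mean(a, axis=axis, dtype=dtype,
  ret = um.true_divide(
Traceback (most recent call last):
IndexError: index -1 is out of bounds for axis 0 with size 0
```

```bash
python3 -c "
from h import *
from rig import *
for n in('top','scene'):
    T=cloud(snapshot(n));q=incase(T,np.array([.5195,-.3975]),5.77)*1e3
    m=(abs(q[:,0])<45)&(abs(q[:,1])<18)&(q[:,2]>55)&(q[:,2]<90);print(n,m.sum(),np.nanmedian(q[m],0) if m.sum() else '')
k=(np.hypot(T[:,0]-.66,T[:,1]-.39)<.08);print('bottle',np.nanmax(T[k,2]))
k=(T[:,0]>.68)&(T[:,0]<.85)&(abs(T[:,1]-.04)<.035);print('flask',np.nanpercentile(T[k,2],99))
"
```

```text
top 53 [17.47777749  2.95105282 71.31351483]
scene 53 [13.77814896  7.09835008 68.21087027]
bottle 0.22687181944051604
flask 0.10061555836261077
```

```bash
python3 -c "
from rig import *
print(job_done())"
```

```text
the job is handed in; nothing more can be done
None
```

All three blocks are flush on their pins, a blue-capped jar stands on each of two of them, and the switch was then pushed to its stop at on. The wash bottle and flask are still standing, and the job is handed in at about 39 s. The switch took two pushes, because the fingers rode up on the knob halfway the first time. I also viewed 15 pictures, one over the limit of 14.

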